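Load the soil mounts into the scanner carrier and close the retaining bar

TASK

Load the two resin soil mounts lying on the bench into the nests of the blue scanner carrier that match their shapes, each the same way round as its nest and flat on the nest's floor. Then slide the steel retaining bar with the black knob all the way home over the three mounts, so that none can fall out on the way to the scanner, and let go. Leave the small round mount in its nest, and the other things on the bench where they are.

Things in the scene. Friction and masses are not known exactly. Their poses are not given: they have to be found in the camera images.
- mount_d_center (a point): centre, half-way up, of the D-shaped mount: amber resin with brown soil, a 40 mm disc with one flat ground on it, 28 mm tall, standing loose on the bench. It measures 40 mm along its x and 34 mm along its y (this point is the middle of that extent); the flat is its +y side, 29 mm long. Its x, y, z axes are those of its nest when it is seated. About 55 g.
- mount_clip_center (a point): centre, half-way up, of the rectangular mount with one clipped corner: amber resin with lighter brown soil, 46 mm along its x, 32 mm along its y, 28 mm tall, standing loose on the bench. The corner at -x, +y is cut off by 10 mm; the other corners are only broken by 2 mm. Its axes are those of its nest when it is seated. About 65 g.
- mount_small_center (a point): centre, half-way up, of the small round mount, 30 mm diameter, 28 mm tall, already seated loosely in the carrier's middle nest
- carrier: blue anodised scanner carrier, a fixed plate 106 mm (its x, -50 to +56) by 256 mm (its y); origin amid it on the bench, +x away from the robot, plate top 16 mm above the bench. Three nests 10 mm deep lie in a row along y, 12 mm to the robot's side of the origin. Aluminium guides, 14 mm wide and up to 46 mm above the bench, stand on both ends from x = -14 to +56 mm.
- nest_d (a point): middle of the floor of the D-shaped nest, at the carrier's right end (y = -68 mm); its flat side is towards +y of the carrier. Axes as the carrier's.
- nest_clip (a point): middle of the floor of the rectangular nest, at the carrier's left end (y = +68 mm); long side along x, clipped corner at -x, +y of the carrier. Axes as the carrier's.
- nest_small (a point): middle of the floor of the round middle nest, which holds the small round mount. Every nest is 1.25 mm larger all round than its mount, with a 2 mm chamfer at its mouth and its black floor 6 mm above the bench; a seated mount stands 18 mm out of the plate, so lower it held only by its upper 16 mm.
- bar (a joint): travel of the retaining bar in m: 0 fully open (at the back, away from the robot, clear of the nests), 0.030 fully home (towards the robot, over the mounts). It slides along -x of the carrier with about 1.2 N of friction and stays where it is left.
- bar_knob (a point): middle of the grip of the bar's black knurled knob, 16 mm diameter, grip 17 mm high (its top is 9 mm above this point). The bar is a steel strip 14 mm wide (x), 246 mm long (y); underside 35.5 mm, top 40.5 mm above the bench, so it passes 1.5 mm over seated mounts and jams on others. Axes as the carrier's.
- petri: closed glass Petri dish with soil, 92 mm diameter, 15 mm high, a bystander behind the carrier's right end (tall equipment stands along the back: pump, trap bottle and desiccator, 0.2 to 0.3 m high, their fronts at about x = 0.58 m)
- timer: white bench timer, 62 x 66 x 20 mm, a bystander at the right
- tape: roll of masking tape lying flat, 98 mm diameter, 25 mm high, a bystander left of the carrier
- tweezers: steel tweezers, 127 mm long, 9 mm high, a bystander lying near the bench's front edge
Things that resemble listed ones, but are neither listed nor needed, are in the scene too. Leave any pink or white look-alike of the part that bears mount_clip_center alone.

How it is judged (in metres and radians):
On the way, in this order (a step that is already met when the one before it is completed fails the run):
1. both mounts are seated in their matching nests while the retaining bar is still open (horizontal distance between mount_d_center and nest_d below 0.004 m and z of mount_d_center in the frame of nest_d below 0.016 m and horizontal distance between mount_clip_center and nest_clip below 0.004 m and z of mount_clip_center in the frame of nest_clip below 0.016 m and value of joint bar below 0.012 m), for 0.2 s.
2. the retaining bar is home over the mounts (value of joint bar above 0.0275 m), for 0.2 s.
At the end, for the whole second after the job is handed in: All three mounts sit in their own nests, flat on the floor (centre within 4 mm of the nest's middle, not more than 2 mm above its seated height, tilted less than 0.08 rad, turned less than 0.15 rad (D) or 0.12 rad (rectangle) from the nest), and the retaining bar is within 2.5 mm of fully home (horizontal distance between mount_d_center and nest_d below 0.004 m and z of mount_d_center in the frame of nest_d below 0.016 m and angle between the x axis of mount_d_center and the x axis of nest_d, either way round below 0.15 rad and angle between each of mount_d_center, mount_clip_center, mount_small_center's own z axis and vertical below 0.08 rad and horizontal distance between mount_clip_center and nest_clip below 0.004 m and z of mount_clip_center in the frame of nest_clip below 0.016 m and angle between the x axis of mount_clip_center and the x axis of nest_clip, either way round below 0.12 rad and horizontal distance between mount_small_center and nest_small below 0.004 m and z of mount_small_center in the frame of nest_small below 0.016 m and value of joint bar above 0.0275 m); the robot touches nothing.
It fails at once if a bystander (Petri dish, timer, tape roll, tweezers) is shifted by more than 30 mm (distance of any of petri, timer, tape, tweezers from where it was at the start of the episode above 0.03 m).
It fails at once if the small round mount is lifted out of its nest (z of mount_small_center in the frame of nest_small above 0.024 m).
It also fails if it takes over 64 s, if anything falls off the work surface, if the arm or the gripper's body presses on something with over 40 N, if the wrist force passes 120 N, or if a joint passes its speed limit or range.

ROBOT

A 7-joint arm with a two-finger parallel gripper is mounted at the origin on a cart in front of the work surface, level with it; the furniture and walls round the work are solid. World frame = base frame: x ahead of the robot, y to its left, z up, the work surface at z = 0. Lengths are in mm, angles in degrees, forces in N, time in s.
With the tool pointing down it reaches from about 350 to 900 mm from the base axis. Payload 7.2 kg.
Tool frame: the origin (TCP) lies at the very end of the fingers, on their centre line; the grasp point (between the pads) lies 19 mm behind it; z points along the fingers, y is the direction in which the jaws open and shut (so a half turn about z gives the same grasp; the last joint's range is limited). The gripper opens to 88 mm and grips with 3 to 60 N. Pads are 20 mm wide; open, the fingers measure 115 mm over their backs; the gripper's body (75 mm by 178 mm) begins 61 mm behind the grasp point.
Start: joints at [-73.522, 23.554, -0.728, 91.456, 0.321, 64.991, -4.71], TCP at [217.722, 585.855, 222.653] pointing down, gripper open.
Joint ranges: [-169.25, 169.25], [-16.82, 113.86], [-84.01, 82.57], [7.8, 145.47], [-59.2, 239.2], [7.22, 106.19], [-163.78, 163.78]. Speed limits (degrees/s): [136.94, 136.94, 172.46, 172.46, 180, 180, 180].

INTERFACE

Orientations are given as a 3x3 rotation matrix whose columns are the frame's x, y, z axes.
In Python, from plant import r gives the robot as it stands.
- The arm moves only by the shell command python3 -m jog 'ROWS' [OPENING] [FORCE]. ROWS is JSON, a list of rows, each an object with "xyz": the shift along the tool's x, y, z in mm, a list of three; "twist": the turn about the tool's z in degrees. In form: [{"xyz": [dx, dy, dz], "twist": twist}, ...]. A call has 1 to 8 rows; each row shifts and turns the commanded pose from where the row before left it, along the tool's axes as they then stand; what a row does not reach is not made up. A row lasts 1/10 s, in which the tool goes at most 50 mm and 8.59 degrees, less where a joint would pass 70% of its speed; a pose out of reach is approached as far as the arm can. A call is refused whole if a number of a shift passes 50 or a number of a turn 8.59, either way. A call with a gripper value outside its range is refused whole. OPENING is the opening, from -1 (shut) to 1 (fully open), so that 0 is half open, set as the call begins (- or left out, the last holds). The fingers move at their own pace and stop on an object; FORCE is the grip in N (left out, the last holds). Time passes only in rows, so rows that do not move let the fingers close. It gives the time, the measured TCP pose, the force and the opening at its end, in the units of the state.
- r.get_state(): the state, without advancing time (a new reading comes with each control period).
- r.grab_frame(name): name is "scene" or "top"; returns a dict with "frame" (480x640x3 uint8, red, green, blue), "camera_matrix" (3x3 intrinsics, pixels), "rvec" (rotation vector, rad) and "tvec" (3), from world to camera coordinates, as OpenCV has them. Camera axes: x right, y down, z forward; pixel columns grow to the right and rows downward; lengths in mm; the calibration is good to about 2 mm. A picture is of the moment at which its call begins. There is no depth.
- r.finish_job(): hands the job in, once; it reports no verdict.
The state is a dict: "time_s": time; "qpos": joint angles; "qd": joint speeds; "effort": joint torques, N m; "tcp_pos": TCP position; "orientation": TCP orientation; "force": force on the tool from outside, world axes, zero at the start; "moment": the same for the moment, N m; "finger_gap": finger opening in mm.
Only numpy, scipy, OpenCV 4.12 (cv2) and the standard library are available. Lean on these libraries where they do the work, as an engineer would, in place of code of your own. Each camera call takes 0.05 s, during which the arm holds its last target.

## Working session

There is one attempt and no reset: what is moved stays moved. The work goes in short steps, Python scripts to look and compute and a shell command to move; the robot and the scene stay as the last step left them, time stands still between calls to the robot, and variables do not carry over. Pictures are saved under pics/ and viewed, and the job is handed in when it is done.

```bash
ls; mkdir -p pics; python3 - <<'E'
from plant import r
import cv2,numpy as np
s=r.get_state();print(s)
for n in("scene","top"):
    f=r.grab_frame(n);cv2.imwrite(f"pics/{n}0.png",f["frame"][:,:,::-1]);print(n,f["camera_matrix"],f["rvec"],f["tvec"])
E
```

```text
pics
{'time_s': 0.0, 'qpos': array([-73.52163759,  23.59725135,  -0.72850937,  91.50332945,
         0.31937232,  64.98971701,  -4.70970116]), 'qd': array([-0.00456143,  0.13659743,  0.10407463,  0.08347522,  0.09096766,
       -0.01041062,  0.01022233]), 'effort': array([ 8.29560340e-04, -5.87951195e+01,  6.42649010e-01, -2.91073751e+01,
       -5.37148188e-02,  1.83652528e-02,  1.58323087e-04]), 'tcp_pos': array([217.5702258 , 585.37805779, 221.84426627]), 'orientation': array([[-9.37373283e-01,  3.48326170e-01, -4.56533072e-04],
       [ 3.48326459e-01,  9.37372131e-01, -1.47165914e-03],
       [-8.46760128e-05, -1.53851651e-03, -9.99998813e-01]]), 'force': array([ 0.84811377, -0.02971715, -0.14584354]), 'moment': array([ 0.00342055,  0.04144424, -0.01726928]), 'finger_gap': 87.76183364564552}
scene [[456.5088606    0.         317.58232327]
 [  0.         456.5088606  236.54682669]
 [  0.           0.           1.        ]] [ 1.939763   -1.16525578  0.56916927] [-332.42454662  337.39157133  893.17459659]
top [[503.80818276   0.         321.53938943]
 [  0.         503.80818276 245.38985839]
 [  0.           0.           1.        ]] [ 2.17279608 -2.12406641  0.17865316] [-123.86607217  556.33712465 1268.92128707]
```

View pics/scene0.png

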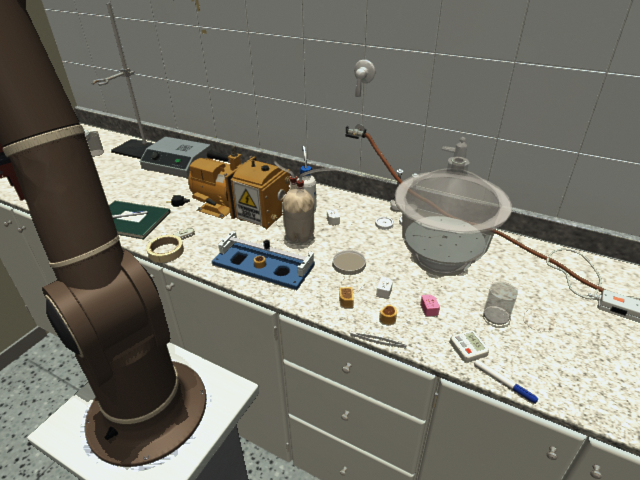

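View pics/top0.png

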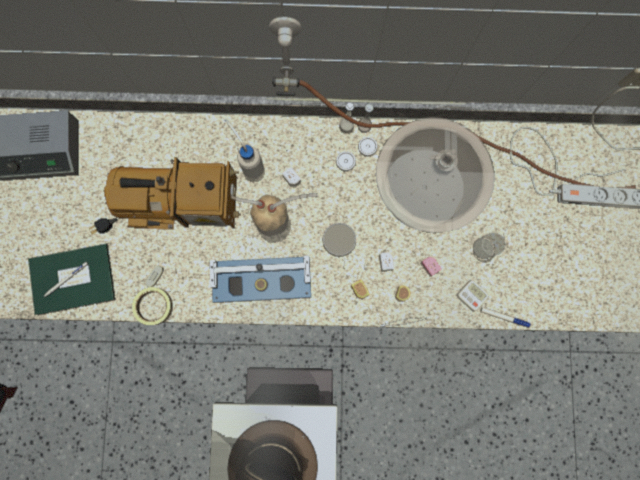

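The scene view shows the carrier at about (263,264). There are two amber mounts at (347,296) and (388,314), a white one at (385,288) and a pink one at (430,305). In the top view the ambers are at (360,289) and (403,293), white at (387,261), pink at (430,266), and the seated small mount at (260,284). I'll crop in close.

```bash
cat > h.py <<'E'
import numpy as np,cv2
from plant import r
def grab(n):
    f=r.grab_frame(n); return f
def ray(f,uv,z):
    R=cv2.Rodrigues(np.array(f["rvec"],float))[0];t=np.array(f["tvec"],float).ravel()
    K=np.array(f["camera_matrix"]);uv=np.atleast_2d(np.array(uv,float))
    d=(R.T@np.linalg.inv(K)@np.c_[uv,np.ones(len(uv))].T).T
    c=-R.T@t
    return c+d*((z-c[2])/d[:,2])[:,None]
def proj(f,P):
    return cv2.projectPoints(np.atleast_2d(np.array(P,float)),np.array(f["rvec"],float),np.array(f["tvec"],float),np.array(f["camera_matrix"]),None)[0][:,0]
def crop(f,u0,v0,w,h,k,name):
    im=f["frame"][v0:v0+h,u0:u0+w,::-1]
    cv2.imwrite("pics/"+name,cv2.resize(im,None,fx=k,fy=k,interpolation=cv2.INTER_CUBIC))
E
python3 - <<'E'
from h import *
a=grab("top");b=grab("scene")
crop(a,340,245,100,60,8,"t1.png");crop(b,330,270,120,60,6,"s1.png")
crop(a,205,250,110,60,7,"t2.png");crop(b,205,225,115,65,7,"s2.png")
print(ray(a,[(360,289),(403,293)],28))
for f in(a,b):
    R=cv2.Rodrigues(f["rvec"])[0];print(-R.T@f["tvec"])
E
```

```text
[[ 448.88707088 -214.01043417   28.        ]
 [ 441.01079681 -326.21731836   28.        ]]
[ 359.87695453  -95.45305333 1340.29561109]
[-292.63713354 -554.127545    793.35123592]
```

View pics/t1.png

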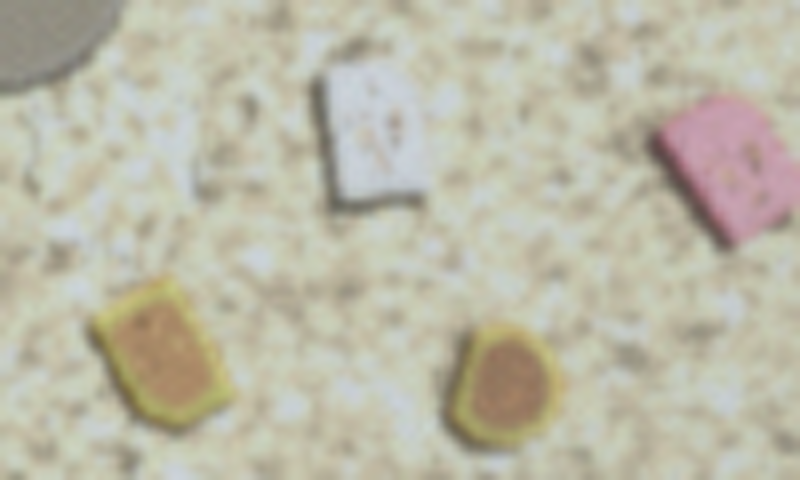

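View pics/s1.png

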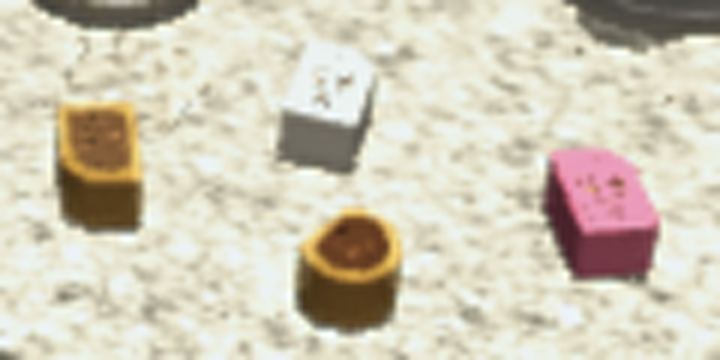

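View pics/t2.png

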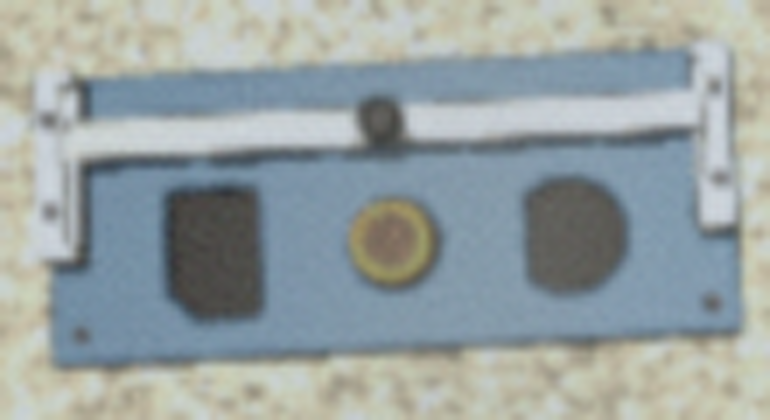

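View pics/s2.png

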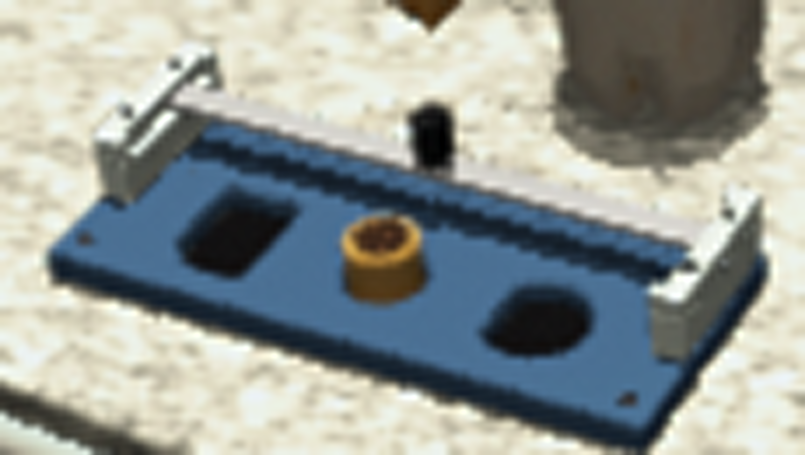

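The top crop shows the clipped amber mount at (360,289), with its clipped corner at the lower left of the crop (155,418). The D mount at (403,293) has its flat on the left. The nests are clip at (235,286), round at (260,284) and D at (287,283). Next I measure them.

```bash
cat > seg.py <<'E'
from h import *
def up(f,u0,v0,w,h,k=8):
    return cv2.resize(f["frame"][v0:v0+h,u0:u0+w],None,fx=k,fy=k,interpolation=cv2.INTER_CUBIC)
def pix(c,u0,v0,k=8): return (np.asarray(c,float).reshape(-1,2)+.5)/k-.5+[u0,v0]
E
python3 - <<'E'
from seg import *
a=grab("top")
out=[]
for nm,box in(("clip",(346,275,30,28)),("D",(390,279,26,28))):
    im=up(a,*box); hsv=cv2.cvtColor(im,cv2.COLOR_RGB2HSV)
    m=((hsv[...,1]>95)).astype(np.uint8)*255
    m=cv2.morphologyEx(m,cv2.MORPH_CLOSE,np.ones((9,9)));m=cv2.morphologyEx(m,cv2.MORPH_OPEN,np.ones((15,15)))
    c=max(cv2.findContours(m,0,cv2.CHAIN_APPROX_NONE)[0],key=cv2.contourArea)
    P=ray(a,pix(c,*box[:2]),28)[:,:2].astype(np.float32)
    M=cv2.moments(P.reshape(-1,1,2));print(nm,M["m00"],M["m10"]/M["m00"],M["m01"]/M["m00"],cv2.minAreaRect(P))
    ap=cv2.approxPolyDP(P.reshape(-1,1,2),2.5,True)[:,0];print(ap.round(1).tolist())
    v=im[:,:,::-1].copy();cv2.drawContours(v,[c],-1,(255,0,0),1);out.append(cv2.resize(v,(400,400)))
cv2.imwrite("pics/seg1.png",np.hstack(out))
print(ray(grab("scene"),[(350,334),(405,346)],5))
E
```

```text
clip 1050.5396252337378 447.7109285533354 -212.1827170737293 ((447.4293212890625, -212.87416076660156), (43.45123291015625, 31.131351470947266), 34.19744873046875)
[[471.1000061035156, -209.10000610351562], [463.1000061035156, -203.3000030517578], [458.70001220703125, -192.5], [453.79998779296875, -192.3000030517578], [430.1000061035156, -206.60000610351562], [428.1000061035156, -221.89999389648438], [433.8999938964844, -231.60000610351562], [451.70001220703125, -228.8000030517578], [453.0, -215.8000030517578], [456.0, -221.3000030517578], [460.6000061035156, -221.1999969482422], [471.20001220703125, -213.60000610351562]]Traceback (most recent call last):
  File "<stdin>", line 8, in <module>
ValueError: max() iterable argument is empty
```

```bash
cat > m1.py <<'E'
from seg import *
a=grab("top");b=grab("scene")
out=[]
for nm,f,box in(("clip",a,(346,275,30,28)),("D",a,(390,279,26,28)),("clipS",b,(335,282,26,30)),("DS",b,(375,300,26,28))):
    im=up(f,*box).astype(float); q=cv2.GaussianBlur(im,(0,0),3); q=q[...,2]/q[...,0]
    m=(q<(0.66)).astype(np.uint8)*255
    m=cv2.morphologyEx(m,cv2.MORPH_OPEN,np.ones((9,9)))
    c=max(cv2.findContours(m,0,cv2.CHAIN_APPROX_NONE)[0],key=cv2.contourArea)
    print(nm,q.min(),np.median(q))
    P=ray(f,pix(c,*box[:2]),28 )[:,:2].astype(np.float32)
    if f is a:
        M=cv2.moments(P.reshape(-1,1,2));print(M["m00"],M["m10"]/M["m00"],M["m01"]/M["m00"],cv2.minAreaRect(P))
        ap=cv2.approxPolyDP(P.reshape(-1,1,2),2.2,True)[:,0];print(ap.round(1).tolist())
    v=np.clip(im,0,255).astype(np.uint8)[:,:,::-1].copy();cv2.drawContours(v,[c],-1,(255,0,0),1);out.append(cv2.resize(v,(400,300)))
cv2.imwrite("pics/seg1.png",np.vstack([np.hstack(out[:2]),np.hstack(out[2:])]))
print(ray(b,[(350,334),(405,346)],5))
E
python3 m1.py
```

```text
clip 0.5626962191705986 0.874386128991882
1237.3613662093412 448.64551892764274 -213.05763074027269 ((448.2955322265625, -212.85003662109375), (44.30192565917969, 31.979570388793945), 31.511592864990234)
[[473.1000061035156, -211.60000610351562], [460.6000061035156, -193.1999969482422], [455.3999938964844, -191.60000610351562], [432.0, -204.3000030517578], [426.79998779296875, -219.60000610351562], [435.20001220703125, -233.5], [439.1000061035156, -234.10000610351562], [465.79998779296875, -220.89999389648438]]
D 0.6067994297603716 0.8755306523887629
911.7942963535897 441.5021060894833 -324.4991235185843 ((440.7362365722656, -326.0780334472656), (32.467193603515625, 37.62856674194336), 73.88066101074219)
[[459.20001220703125, -330.0], [459.8999938964844, -321.20001220703125], [452.8999938964844, -312.70001220703125], [431.70001220703125, -307.5], [424.3999938964844, -314.8999938964844], [424.70001220703125, -327.29998779296875], [430.79998779296875, -327.0], [427.0, -330.8999938964844], [435.0, -341.0], [443.5, -343.0]]
clipS 0.31859148214136374 0.8617821764090181
DS 0.3065437709939458 0.8723827098039489
[[ 353.21925457 -269.91666711    5.        ]
 [ 377.81683575 -391.43427459    5.        ]]
```

View pics/seg1.png

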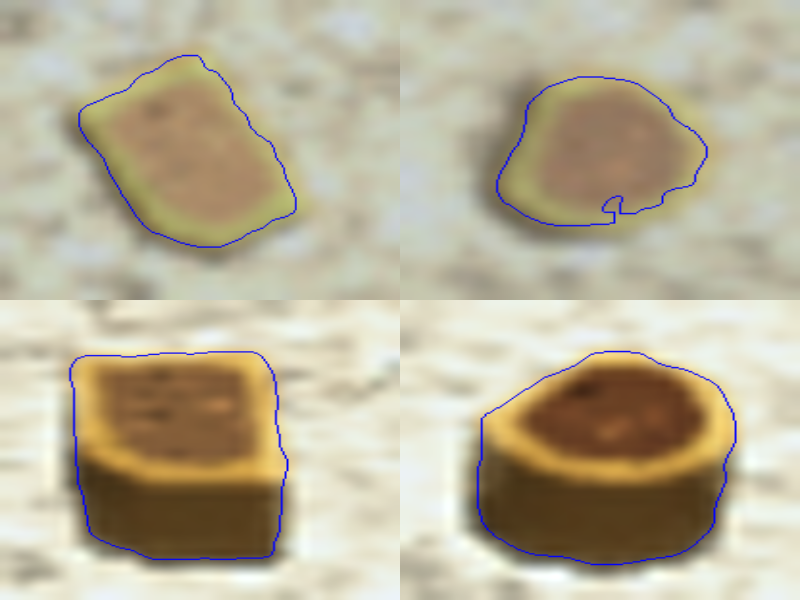

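```bash
cat > m2.py <<'E'
from seg import *
a=grab("top");b=grab("scene")
out=[]
for nm,f,box,k in(("clip",a,(346,275,30,28),.70),("D",a,(390,279,26,28),.72),("clipS",b,(335,282,26,30),0.7),("DS",b,(375,300,26,28),.7)):
    im=up(f,*box).astype(float); g=cv2.GaussianBlur(im,(0,0),2); q=g[...,2]/g[...,0]
    m=(q<k)
    if f is b: m&=(g[...,0]>150)
    else: m&=(g[...,0]>115)
    m=m.astype(np.uint8)*255
    m=cv2.morphologyEx(m,cv2.MORPH_OPEN,np.ones((9,9)))
    c=max(cv2.findContours(m,0,cv2.CHAIN_APPROX_NONE)[0],key=cv2.contourArea); c=cv2.convexHull(c)
    P=ray(f,pix(c,*box[:2]),28 )[:,:2].astype(np.float32)
    M=cv2.moments(P.reshape(-1,1,2));print(nm,M["m00"],M["m10"]/M["m00"],M["m01"]/M["m00"],cv2.minAreaRect(P))
    ap=cv2.approxPolyDP(P.reshape(-1,1,2),1.6,True)[:,0];print(ap.round(1).tolist())
    v=np.clip(im,0,255).astype(np.uint8)[:,:,::-1].copy();cv2.drawContours(v,[c],-1,(255,0,0),1);out.append(cv2.resize(v,(400,300)))
cv2.imwrite("pics/seg2.png",np.vstack([np.hstack(out[:2]),np.hstack(out[2:])]))
E
python3 m2.py
```

```text
clip 1405.7446866529062 449.03222267592565 -213.28245746658533 ((448.43731689453125, -213.2304229736328), (46.00084686279297, 33.647239685058594), 30.907814025878906)
[[474.1000061035156, -212.3000030517578], [474.20001220703125, -215.1999969482422], [466.79998779296875, -221.8000030517578], [438.5, -235.39999389648438], [434.8999938964844, -234.5], [425.79998779296875, -219.89999389648438], [430.70001220703125, -204.60000610351562], [455.70001220703125, -190.60000610351562], [460.6000061035156, -191.89999389648438]]
D 1138.7546957433224 441.37683445974005 -325.02329712245194 ((440.54107666015625, -326.1279602050781), (35.24824142456055, 40.12010192871094), 72.02906799316406)
[[460.20001220703125, -330.70001220703125], [455.3999938964844, -338.5], [444.20001220703125, -344.70001220703125], [434.3999938964844, -342.70001220703125], [422.70001220703125, -328.0], [423.3999938964844, -314.0], [432.29998779296875, -306.5], [452.20001220703125, -311.3999938964844], [458.5, -314.70001220703125], [461.6000061035156, -321.20001220703125]]
clipS 1455.9338302430697 448.44431353217743 -214.3921570069043 ((447.30535888671875, -214.24520874023438), (47.152809143066406, 33.499717712402344), 28.612396240234375)
[[474.3999938964844, -215.0], [467.5, -222.3000030517578], [434.1000061035156, -239.1999969482422], [425.5, -219.89999389648438], [430.8999938964844, -204.3000030517578], [458.1000061035156, -190.5], [461.5, -192.1999969482422]]
DS 1024.468557749875 438.47804092671305 -327.4391302352056 ((437.1988830566406, -326.6510314941406), (32.37822341918945, 39.491241455078125), 29.816186904907227)
[[457.29998779296875, -336.20001220703125], [447.3999938964844, -343.3999938964844], [435.5, -346.29998779296875], [422.1000061035156, -332.3999938964844], [421.0, -323.70001220703125], [424.3999938964844, -311.29998779296875], [431.0, -308.5], [447.79998779296875, -312.6000061035156], [458.8999938964844, -332.20001220703125]]
```

View pics/seg2.png

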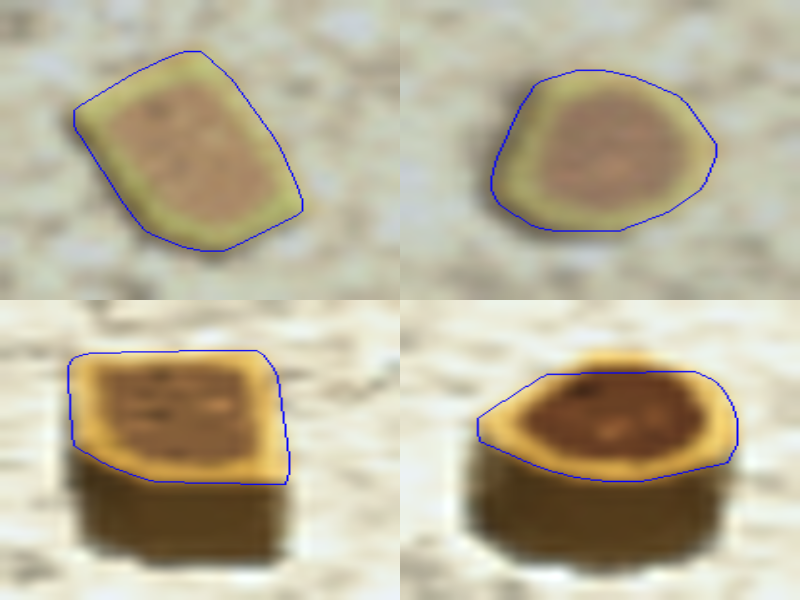

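```bash
cat > m3.py <<'E'
from seg import *
a=grab("top");b=grab("scene")
# D in scene
box=(375,300,26,28);im=up(b,*box).astype(float);g=cv2.GaussianBlur(im,(0,0),2);q=g[...,2]/g[...,0]
m=((q<.7)&(g[...,0]>150)).astype(np.uint8)
ys,xs=np.nonzero(m);c=cv2.convexHull(np.c_[xs,ys].astype(np.int32))
for nm,P in(("DS",ray(b,pix(c,*box[:2]),28)[:,:2]),):
    for yaw in(-12,-15,-18):
        t=np.radians(yaw);ex=np.array([np.cos(t),np.sin(t)]);ey=np.array([-ex[1],ex[0]])
        sx=P@ex;sy=P@ey;cx=(sx.max()+sx.min())/2;cy=(sy.max()+sy.min())/2
        print(nm,yaw,np.ptp(sx),np.ptp(sy),ex*cx+ey*cy)
    print(cv2.approxPolyDP(P.astype(np.float32).reshape(-1,1,2),1.2,True)[:,0].round(1).tolist())
v=np.clip(im,0,255).astype(np.uint8)[:,:,::-1].copy();cv2.drawContours(v,[c],-1,(255,0,0),1)
# carrier
vis=[v]
for nm,f,box in(("T",a,(205,250,112,56)),("S",b,(205,225,118,70))):
    im=up(f,*box,6).astype(float);g=cv2.GaussianBlur(im,(0,0),2)
    q=g[...,2]/g[...,0]
    m=(q>1.25)&(g[...,2]>(100 if f is a else 105))
    dark=(g.max(2)<(95 if f is a else 60))
    m=m.astype(np.uint8)*255
    cs=cv2.findContours(m,0,cv2.CHAIN_APPROX_NONE)[0];c=cv2.convexHull(np.vstack([x for x in cs if cv2.contourArea(x)>300]))
    P=ray(f,pix(c,*box[:2],6),16)[:,:2].astype(np.float32)
    print(nm,cv2.minAreaRect(P),cv2.approxPolyDP(P.reshape(-1,1,2),2,True)[:,0].round(1).tolist())
    w=np.clip(im,0,255).astype(np.uint8)[:,:,::-1].copy();cv2.drawContours(w,[c],-1,(0,0,255),1)
    ds=cv2.findContours(dark.astype(np.uint8),0,cv2.CHAIN_APPROX_NONE)[0]
    for d in ds:
        if cv2.contourArea(d)>1200:
            cv2.drawContours(w,[d],-1,(0,255,255),1)
            Q=ray(f,pix(d,*box[:2],6),16)[:,:2].astype(np.float32);print("  dark",Q.min(0),Q.max(0),cv2.minAreaRect(Q))
    vis.append(w)
cv2.imwrite("pics/car_t.png",vis[1]);cv2.imwrite("pics/car_s.png",vis[2])
E
python3 m3.py
```

```text
DS -12 39.08760063618911 40.33995048405433 [ 439.37069506 -330.87752419]
DS -15 39.178971438313454 40.48372674075327 [ 438.99239978 -331.09051649]
DS -18 39.685676606023094 40.86254714409671 [ 438.47048299 -331.04078775]
[[457.1000061035156, -336.6000061035156], [445.29998779296875, -344.5], [427.6000061035156, -349.0], [421.20001220703125, -328.20001220703125], [424.0, -311.3999938964844], [431.0, -308.5], [457.70001220703125, -316.5], [461.0, -322.70001220703125]]
T ((470.2812805175781, 46.42780303955078), (105.75464630126953, 254.6649169921875), 4.3573760986328125) [[429.1000061035156, -84.0], [409.20001220703125, 167.10000610351562], [417.79998779296875, 170.10000610351562], [441.20001220703125, 171.0], [512.5, 163.39999389648438], [530.2000122070312, -60.29999923706055], [459.6000061035156, -81.9000015258789]]
  dark [426.79654  94.81967] [475.90308 131.09589] ((451.21246337890625, 113.211669921875), (48.58814239501953, 34.13590621948242), 5.533956527709961)
  dark [442.08142 -39.52678] [480.20917   -4.889339] ((463.01446533203125, -24.710844039916992), (40.04410934448242, 28.93
[... 594 characters left out ...]
566406, -23.426280975341797), (38.44742202758789, 34.68898391723633), 5.145313262939453)
  dark [395.92203 -92.28968] [523.3409 163.3395] ((418.1615905761719, 18.930343627929688), (101.34954833984375, 272.67803955078125), 26.21670150756836)
  dark [425.74133  95.22061] [471.93204 128.74661] ((448.3100280761719, 112.1600570678711), (45.38082504272461, 32.23141860961914), 5.2269978523254395)
  dark [485.22867  -49.635944] [508.1544  163.79352] ((496.7837219238281, 56.97408676147461), (10.271634101867676, 213.78729248046875), 4.141721248626709)
  dark [517.6706    63.153324] [553.5785   92.41264] ((535.82763671875, 77.51011657714844), (41.095069885253906, 14.544617652893066), 37.22096633911133)
```

View pics/car_t.png

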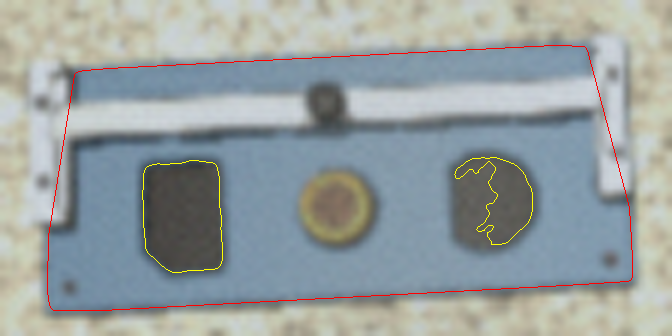

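View pics/car_s.png

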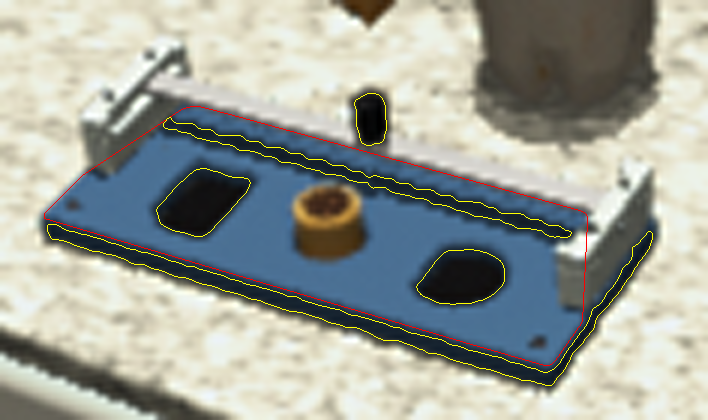

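```bash
cat > d.py <<'E'
import sys
from h import *
s=r.get_state();R=np.array(s["orientation"]);p=np.array(s["tcp_pos"])
tgt=[p[i] if v=='-' else float(v) for i,v in enumerate(sys.argv[1:4])]
print("t",s["time_s"],"p",p.round(1),"yawY",np.degrees(np.arctan2(R[1,1],R[0,1])).round(2),"tilt",R[:2,2].round(4),"F",np.array(s["force"]).round(2),"M",np.array(s["moment"]).round(2),"gap",round(s["finger_gap"],1))
if tgt: print("tool delta",(R.T@(np.array(tgt)-p)).round(2))
if len(sys.argv)>4:
    y=np.degrees(np.arctan2(R[1,1],R[0,1]));print("twist",round((y-float(sys.argv[4])+180)%360-180,2))
E
python3 d.py 448.2 -213.6 222 -60.5
python3 - <<'E'
from h import *
a=grab("top");print(ray(a,[(260.75,284.08)],34))
E
```

```text
t 0.55 p [217.7 585.8 222.6] yawY 69.61 tilt [-0. -0.] F [-0.69  0.28 -0.03] M [-0.03 -0.05  0.03] gap 87.8
tool delta [-4.9452e+02 -6.6910e+02  6.4000e-01]
twist 130.11
[[455.40212375  43.79328637  34.        ]]
```

```bash
python3 -m jog '[{"xyz":[-29,-39,0],"twist":0},{"xyz":[-29,-39,0],"twist":0},{"xyz":[-29,-39,0],"twist":0},{"xyz":[-29,-39,0],"twist":0},{"xyz":[-29,-39,0],"twist":0},{"xyz":[-29,-39,0],"twist":0},{"xyz":[-29,-39,0],"twist":0},{"xyz":[-29,-39,0],"twist":0}]' 0.4 && python3 -m jog '[{"xyz":[-29,-39,0],"twist":0},{"xyz":[-29,-39,0],"twist":0},{"xyz":[-29,-39,0],"twist":0},{"xyz":[-29,-39,0],"twist":0},{"xyz":[-29,-39,0],"twist":0},{"xyz":[-29,-39,0],"twist":0},{"xyz":[-29,-39,0],"twist":0},{"xyz":[-29,-39,0],"twist":0}]'; python3 -m jog '[{"xyz":[0,0,0],"twist":8.5},{"xyz":[0,0,0],"twist":8.5},{"xyz":[0,0,0],"twist":8.5},{"xyz":[0,0,0],"twist":8.5},{"xyz":[0,0,0],"twist":8.5},{"xyz":[0,0,0],"twist":8.5},{"xyz":[0,0,0],"twist":8.5},{"xyz":[0,0,0],"twist":8.5}]';python3 d.py 448.2 -213.6 222 -60.5
```

```text
time_s: 1.4
tcp_pos: [326.8, 210.7, 223.0]
orientation: [[-0.937, 0.348, 0.001], [0.348, 0.937, 0.001], [-0.0, 0.001, -1.0]]
force: [1.2, 0.3, -0.3]
finger_gap: 61.6
time_s: 2.2
tcp_pos: [435.7, -162.6, 223.2]
orientation: [[-0.938, 0.348, 0.002], [0.348, 0.938, 0.0], [-0.001, 0.001, -1.0]]
force: [0.2, 0.9, 0.5]
finger_gap: 61.4
time_s: 3.0
tcp_pos: [435.4, -160.7, 222.8]
orientation: [[-0.022, 1.0, 0.0], [1.0, 0.022, 0.0], [0.0, 0.0, -1.0]]
force: [0.7, -0.9, -0.0]
finger_gap: 61.8
t 3.0 p [ 435.4 -160.7  222.8] yawY 1.27 tilt [0.0005 0.0003] F [ 0.69 -0.87 -0.02] M [-0.13  0.04 -0.03] gap 61.8
tool delta [-53.21  11.65   0.8 ]
twist 61.77
```

```bash
python3 -m jog '[{"xyz":[-47,0,0],"twist":0},{"xyz":[-6,11.5,0],"twist":0},{"xyz":[0,0,0],"twist":8.5},{"xyz":[0,0,0],"twist":8.5},{"xyz":[0,0,0],"twist":8.5},{"xyz":[0,0,0],"twist":8.5},{"xyz":[0,0,0],"twist":8.5},{"xyz":[0,0,0],"twist":8.5}]';python3 -m jog '[{"xyz":[0,0,45],"twist":8.5},{"xyz":[0,0,45],"twist":2},{"xyz":[0,0,45],"twist":0},{"xyz":[0,0,15],"twist":0},{"xyz":[0,0,0],"twist":0}]';python3 d.py 448.2 -213.6 12 -60.5; python3 - <<'E'
from h import *
a=grab("top");b=grab("scene")
crop(a,320,240,110,80,7,"t3.png");crop(b,290,210,150,115,5,"s3.png")
E
```

```text
time_s: 3.8
tcp_pos: [448.4, -213.3, 222.8]
orientation: [[0.763, 0.646, 0.001], [0.646, -0.763, 0.0], [0.001, 0.0, -1.0]]
force: [-0.2, -1.3, -0.4]
finger_gap: 61.5
time_s: 4.3
tcp_pos: [447.2, -213.2, 71.6]
orientation: [[0.865, 0.501, -0.003], [0.501, -0.865, 0.001], [-0.003, -0.002, -1.0]]
force: [-0.1, -0.4, 0.4]
finger_gap: 61.6
t 4.3 p [ 447.2 -213.2   71.6] yawY -59.91 tilt [-0.0033  0.0006] F [-0.09 -0.39  0.35] M [ 0.01  0.13 -0.05] gap 61.6
tool delta [ 0.83  0.95 59.59]
twist 0.59
```

View pics/s3.png

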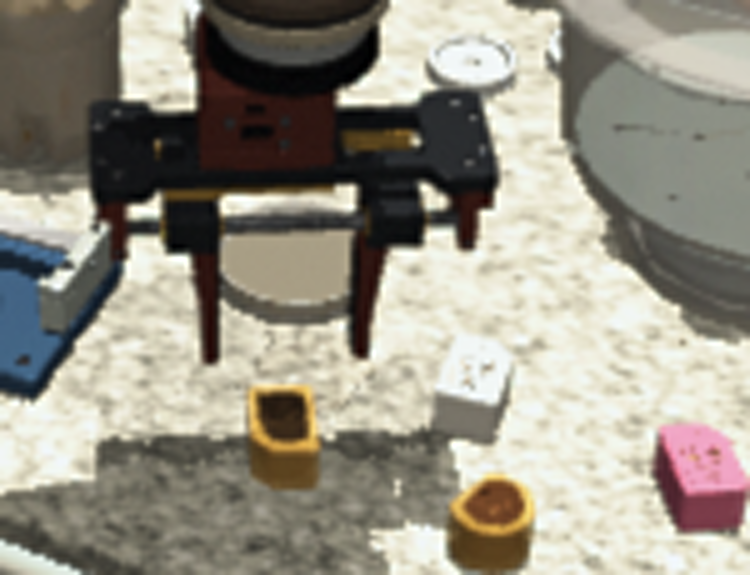

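View pics/t3.png

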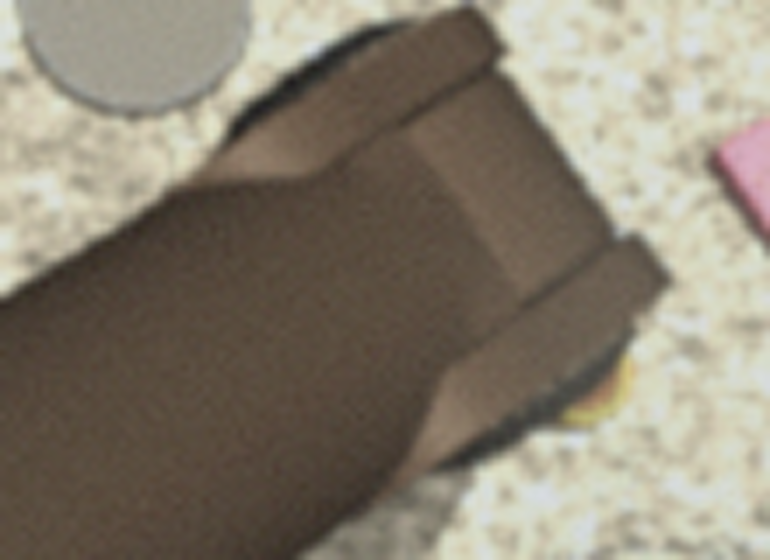

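The crop shows the fingertips at (210,360) and (362,357), straddling the clipped mount at (283,430). I'll descend and grip.

```bash
python3 - <<'E'
from h import *
b=grab("scene");print(proj(b,[(447.2,-213.2,71.6)]),"seen tips mid",(210+362)/2/5+290,358.5/5+210)
E
python3 -m jog '[{"xyz":[0.8,0.9,30],"twist":0.6},{"xyz":[0,0,20],"twist":0},{"xyz":[0,0,9.5],"twist":0},{"xyz":[0,0,0],"twist":0}]';python3 d.py 448.2 -213.6 12 -60.5;python3 -m jog '[{"xyz":[0,0,0],"twist":0},{"xyz":[0,0,0],"twist":0},{"xyz":[0,0,0],"twist":0},{"xyz":[0,0,0],"twist":0},{"xyz":[0,0,0],"twist":0}]' -1 20;python3 d.py 448.2 -213.6 12 -60.5
```

```text
[[345.93445664 279.58000058]] seen tips mid 347.2 281.7
time_s: 4.85
tcp_pos: [449.9, -213.8, 13.7]
orientation: [[0.87, 0.493, 0.001], [0.493, -0.87, 0.0], [0.001, 0.0, -1.0]]
force: [-0.3, -0.8, 0.2]
finger_gap: 61.2
t 4.85 p [ 449.9 -213.8   13.7] yawY -60.47 tilt [0.0007 0.0001] F [-0.33 -0.75  0.19] M [-0.11  0.16 -0.01] gap 61.2
tool delta [-1.39 -1.    1.66]
twist 0.03
time_s: 5.35
tcp_pos: [449.8, -213.7, 13.6]
orientation: [[0.87, 0.493, 0.001], [0.493, -0.87, 0.0], [0.001, 0.0, -1.0]]
force: [-1.7, 0.3, 5.9]
finger_gap: 32.1
t 5.35 p [ 449.8 -213.7   13.6] yawY -60.48 tilt [0.0008 0.0001] F [-1.69  0.31  5.92] M [ 0.16  0.26 -0.03] gap 32.1
tool delta [-1.31 -0.9   1.59]
twist 0.02
```

```bash
python3 -m jog '[{"xyz":[0,0,-20],"twist":0},{"xyz":[0,0,-40],"twist":0},{"xyz":[0,0,-45],"twist":8.3},{"xyz":[0,0,0],"twist":8.3},{"xyz":[0,0,0],"twist":8.4},{"xyz":[0,0,0],"twist":0}]';python3 d.py 451.3 113.1 119 -85.5
```

```text
time_s: 5.95
tcp_pos: [449.5, -213.4, 118.1]
orientation: [[0.997, 0.077, -0.0], [0.077, -0.997, -0.0], [-0.0, 0.0, -1.0]]
force: [-0.2, 0.4, -0.6]
finger_gap: 31.6
t 5.95 p [ 449.5 -213.4  118.1] yawY -85.58 tilt [-0.0002 -0.0003] F [-0.22  0.41 -0.59] M [-0.04  0.16  0.05] gap 31.6
tool delta [  26.99 -325.41   -0.95]
twist -0.08
```

```bash
python3 -m jog '[{"xyz":[4,-47,0],"twist":0},{"xyz":[4,-47,0],"twist":0},{"xyz":[4,-47,0],"twist":0},{"xyz":[4,-47,0],"twist":0},{"xyz":[4,-47,0],"twist":0},{"xyz":[4,-47,0],"twist":0},{"xyz":[3,-43.4,0],"twist":0},{"xyz":[0,0,0],"twist":0}]';python3 -m jog '[{"xyz":[0,0,30],"twist":0},{"xyz":[0,0,30],"twist":0},{"xyz":[0,0,0],"twist":0}]';python3 d.py 451.3 113.1 - -85.5; python3 - <<'E'
from h import *
b=grab("scene")
crop(b,180,180,160,110,5,"s4.png");crop(grab("top"),200,230,120,80,6,"t4.png")
E
```

```text
time_s: 6.75
tcp_pos: [450.1, 118.7, 117.2]
orientation: [[0.996, 0.092, -0.002], [0.092, -0.996, -0.0], [-0.002, -0.0, -1.0]]
force: [-0.6, -0.8, -0.1]
finger_gap: 32.1
time_s: 7.05
tcp_pos: [448.5, 111.7, 55.8]
orientation: [[0.997, 0.081, -0.005], [0.081, -0.997, -0.002], [-0.005, 0.002, -1.0]]
force: [-0.9, -0.9, -0.6]
finger_gap: 31.8
t 7.05 p [448.5 111.7  55.8] yawY -85.33 tilt [-0.0048 -0.0021] F [-0.94 -0.89 -0.64] M [-0.04  0.13 -0.  ] gap 31.8
tool delta [ 2.88 -1.12 -0.02]
twist 0.17
```

View pics/s4.png

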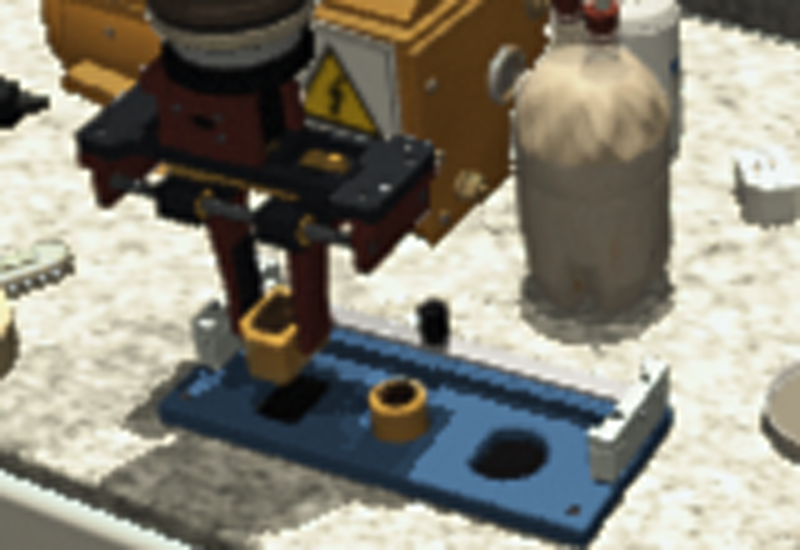

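View pics/t4.png

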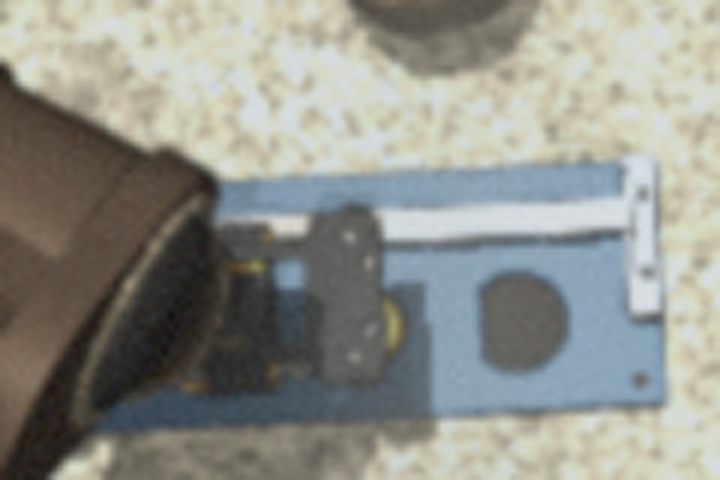

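```bash
python3 -m jog '[{"xyz":[2.5,-0.8,10],"twist":0},{"xyz":[0,0,10],"twist":0},{"xyz":[0,0,0],"twist":0},{"xyz":[0,0,0],"twist":0}]';python3 d.py 451 112.6 32 -85.5; python3 - <<'E'
from h import *
b=grab("scene")
crop(b,210,230,80,55,10,"s5.png")
E
```

```text
time_s: 7.55
tcp_pos: [453.1, 113.6, 38.1]
orientation: [[0.997, 0.079, -0.0], [0.079, -0.997, -0.0], [-0.0, 0.0, -1.0]]
force: [0.4, 0.9, 0.1]
finger_gap: 32.3
t 7.55 p [453.1 113.6  38.1] yawY -85.49 tilt [-0.0003 -0.0001] F [0.38 0.88 0.1 ] M [-0.09  0.15 -0.04] gap 32.3
tool delta [-2.18  0.87  6.13]
twist 0.01
```

View pics/s5.png

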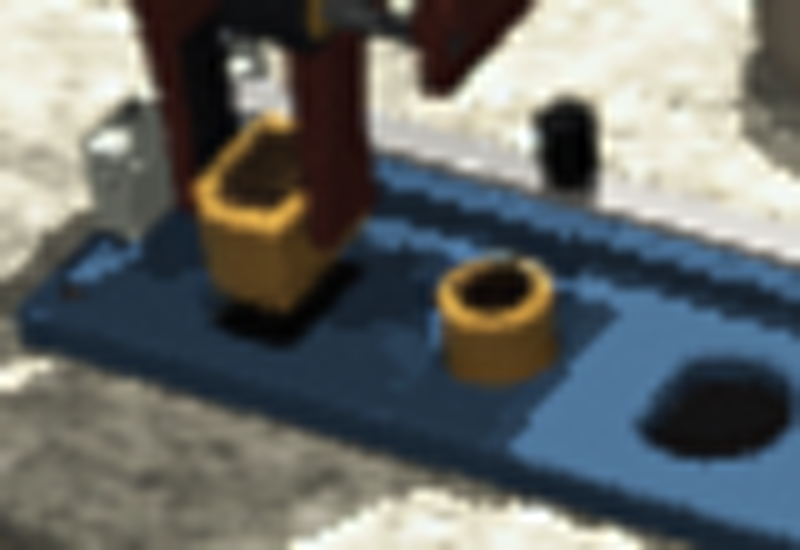

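```bash
python3 - <<'E'
from h import *
b=grab("scene")
ex=np.array([.9969,.0785]);ey=np.array([-.0785,.9969])
c=ray(b,[(287.5/10-.5+210,312/10-.5+230)],24.5)[0,:2];n=ray(b,[(286/10-.5+210,342/10-.5+230)],16)[0,:2]
l=ray(b,[(212/10-.5+210,284/10-.5+230)],24.5)[0,:2]
print(c,n,l); print("mount ctr",c+23*ex+16*ey,"nest ctr",n+24.25*ex+17.25*ey)
E
```

```text
[431.58746948  97.34204419] [429.06467691  97.23733668] [431.91949418 122.73918629]
mount ctr [453.26016948 115.09794419] nest ctr [451.88537691 116.33748668]
```

```bash
python3 -m jog '[{"xyz":[-1.6,0.3,3],"twist":0},{"xyz":[0,0,3],"twist":0},{"xyz":[0,0,2],"twist":0},{"xyz":[0,0,0],"twist":0},{"xyz":[0,0,0],"twist":0}]';python3 d.py 451.5 113.2 - -85.5
```

```text
time_s: 8.15
tcp_pos: [451.6, 113.3, 30.1]
orientation: [[0.997, 0.079, -0.0], [0.079, -0.997, -0.0], [-0.0, 0.0, -1.0]]
force: [-0.8, 0.2, -1.2]
finger_gap: 31.8
t 8.15 p [451.6 113.3  30.1] yawY -85.49 tilt [-0.0001 -0.0001] F [-0.82  0.16 -1.18] M [-0.04  0.17 -0.03] gap 31.8
tool delta [-0.12  0.09  0.  ]
twist 0.01
```

```bash
python3 -m jog '[{"xyz":[0,0,2],"twist":0},{"xyz":[0,0,2],"twist":0},{"xyz":[0,0,0],"twist":0},{"xyz":[0,0,0],"twist":0}]';python3 d.py 451.5 113.2 - -85.5
```

```text
time_s: 8.55
tcp_pos: [451.6, 113.3, 26.1]
orientation: [[0.997, 0.079, -0.0], [0.079, -0.997, -0.0], [-0.0, 0.0, -1.0]]
force: [0.5, 0.4, -1.4]
finger_gap: 32.2
t 8.55 p [451.6 113.3  26.1] yawY -85.49 tilt [-0.0001 -0.0001] F [ 0.53  0.37 -1.41] M [-0.01  0.13 -0.03] gap 32.2
tool delta [-0.06  0.11  0.  ]
twist 0.01
```

Mount bottom is at about 12.5 mm, below the chamfer, with no contact force. I'll continue.

```bash
python3 -m jog '[{"xyz":[0,0,2],"twist":0},{"xyz":[0,0,2],"twist":0},{"xyz":[0,0,1.5],"twist":0},{"xyz":[0,0,0],"twist":0},{"xyz":[0,0,0],"twist":0}]';python3 d.py 451.5 113.2 - -85.5; python3 - <<'E'
from h import *
b=grab("scene")
crop(b,210,230,80,55,10,"s6.png")
E
```

```text
time_s: 9.05
tcp_pos: [451.6, 113.3, 20.6]
orientation: [[0.997, 0.079, -0.0], [0.079, -0.997, -0.0], [-0.0, 0.0, -1.0]]
force: [-0.4, -0.1, -0.7]
finger_gap: 31.8
t 9.05 p [451.6 113.3  20.6] yawY -85.49 tilt [-0.0001 -0.    ] F [-0.45 -0.06 -0.74] M [-0.    0.12  0.01] gap 31.8
tool delta [-0.09  0.14  0.  ]
twist 0.01
```

View pics/s6.png

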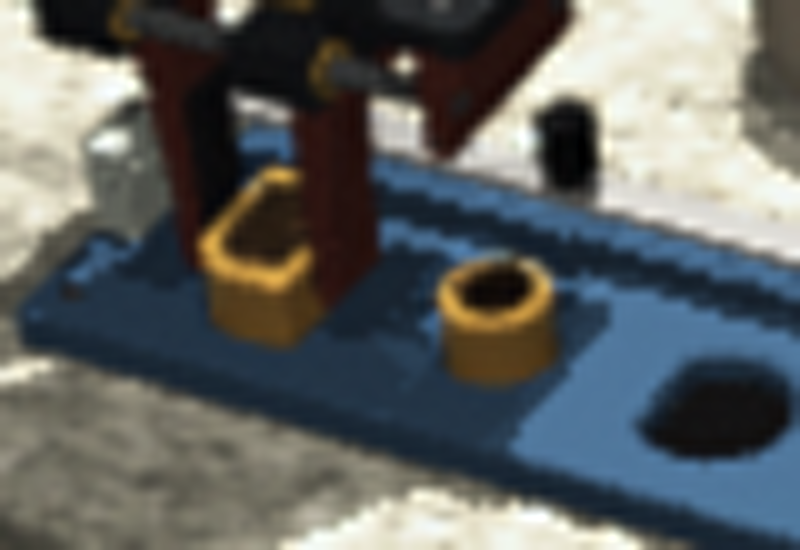

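The crop shows the mount down inside the nest around (265,290). I'll open slightly to clear the guide and retreat.

```bash
python3 -m jog '[{"xyz":[0,0,0.5],"twist":0},{"xyz":[0,0,0],"twist":0},{"xyz":[0,0,0],"twist":0}]' 0.08;python3 d.py 451.5 113.2 - -85.5;python3 -m jog '[{"xyz":[0,0,-10],"twist":0},{"xyz":[0,0,-40],"twist":0},{"xyz":[0,0,-45],"twist":0},{"xyz":[0,0,0],"twist":0}]';python3 d.py 440.5 -326.5 - -104.5; python3 - <<'E'
from h import *
b=grab("scene")
crop(b,210,230,80,55,10,"s7.png")
E
```

```text
time_s: 9.4
tcp_pos: [451.7, 113.4, 20.2]
orientation: [[0.997, 0.079, 0.0], [0.079, -0.997, 0.0], [0.0, -0.0, -1.0]]
force: [0.3, -0.1, 0.4]
finger_gap: 46.9
t 9.4 p [451.7 113.4  20.2] yawY -85.48 tilt [0.0001 0.0001] F [ 0.25 -0.11  0.4 ] M [-0.02  0.14  0.02] gap 46.9
tool delta [-0.18  0.15 -0.  ]
twist 0.02
time_s: 9.8
tcp_pos: [454.2, 113.3, 119.5]
orientation: [[0.997, 0.078, 0.006], [0.078, -0.997, 0.002], [0.006, -0.002, -1.0]]
force: [0.2, -0.7, 0.2]
finger_gap: 47.6
t 9.8 p [454.2 113.3 119.5] yawY -85.52 tilt [0.0057 0.0022] F [ 0.21 -0.69  0.16] M [-0.01  0.18 -0.  ] gap 47.6
tool delta [-47.96 437.4   -1.06]
twist 18.98
```

View pics/s7.png

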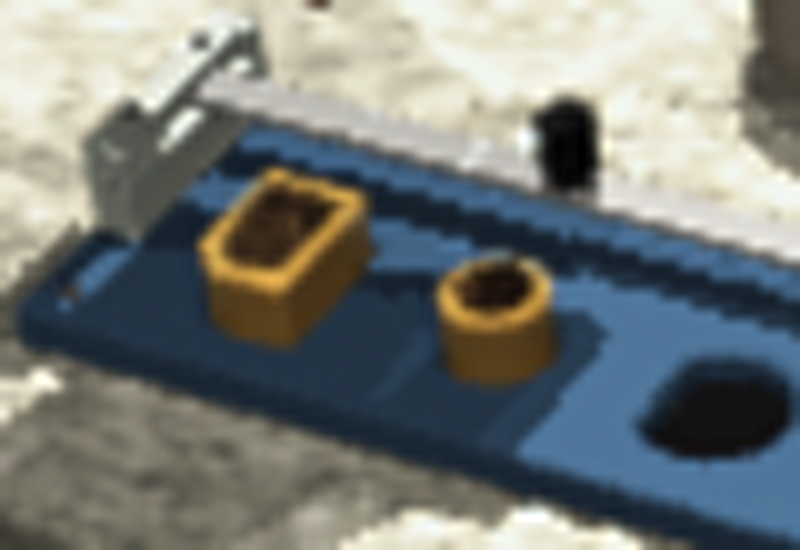

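Clip mount sits flush at crop (285,250), in the right orientation. Next is the D mount.

```bash
python3 -m jog '[{"xyz":[-5.3,48.6,0],"twist":0},{"xyz":[-5.3,48.6,0],"twist":0},{"xyz":[-5.3,48.6,0],"twist":0},{"xyz":[-5.3,48.6,0],"twist":0},{"xyz":[-5.3,48.6,0],"twist":0},{"xyz":[-5.3,48.6,0],"twist":0},{"xyz":[-5.3,48.6,0],"twist":0},{"xyz":[-5.3,48.6,0],"twist":0}]' 0.4;python3 -m jog '[{"xyz":[-5.3,48.6,0],"twist":0},{"xyz":[0,0,20],"twist":6.5},{"xyz":[0,0,30],"twist":6.5},{"xyz":[0,0,10],"twist":6.5},{"xyz":[0,0,0],"twist":0},{"xyz":[0,0,0],"twist":0}]'; python3 d.py 440.5 -326.6 12 -105;python3 - <<'E'
from h import *
b=grab("scene")
crop(b,330,250,120,80,6,"s8.png")
E
```

```text
time_s: 10.65
tcp_pos: [439.1, -279.0, 114.4]
orientation: [[0.997, 0.079, -0.001], [0.079, -0.997, 0.001], [-0.001, -0.001, -1.0]]
force: [0.4, 0.4, -1.0]
finger_gap: 61.3
time_s: 11.25
tcp_pos: [438.0, -326.5, 54.9]
orientation: [[0.967, -0.256, -0.001], [-0.256, -0.967, 0.0], [-0.001, 0.0, -1.0]]
force: [-0.7, -0.0, 0.3]
finger_gap: 61.4
t 11.25 p [ 438.  -326.5   54.9] yawY -104.82 tilt [-0.0013  0.    ] F [-0.69 -0.04  0.33] M [-0.03  0.19  0.03] gap 61.4
tool delta [ 2.51 -0.52 42.89]
twist 0.18
```

View pics/s8.png

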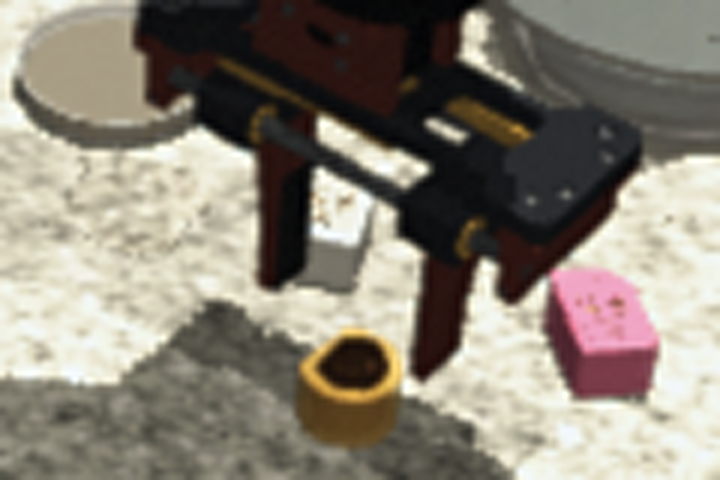

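Fingers at (272,285) and (425,378) are set to straddle the D mount at (350,385), clear of the white look-alike.

```bash
python3 -m jog '[{"xyz":[2.5,-0.5,20],"twist":0},{"xyz":[0,0,14],"twist":0},{"xyz":[0,0,7.5],"twist":0},{"xyz":[0,0,0],"twist":0},{"xyz":[0,0,0],"twist":0}]';python3 d.py 440.5 -326.6 13 -105;python3 -m jog '[{"xyz":[0,0,0],"twist":0},{"xyz":[0,0,0],"twist":0},{"xyz":[0,0,0],"twist":0},{"xyz":[0,0,0],"twist":0},{"xyz":[0,0,0],"twist":0}]' -1 20;python3 d.py 440.5 -326.6 13 -105
```

```text
time_s: 11.8
tcp_pos: [441.0, -326.8, 14.0]
orientation: [[0.966, -0.258, 0.0], [-0.258, -0.966, -0.0], [0.0, 0.0, -1.0]]
force: [-0.6, 0.8, 0.5]
finger_gap: 61.4
t 11.8 p [ 441.  -326.8   14. ] yawY -104.98 tilt [ 0.0001 -0.0002] F [-0.56  0.8   0.51] M [ 0.09  0.15 -0.  ] gap 61.4
tool delta [-0.52 -0.12  1.01]
twist 0.02
time_s: 12.3
tcp_pos: [441.1, -326.7, 13.8]
orientation: [[0.966, -0.259, 0.0], [-0.259, -0.966, -0.0], [0.0, 0.0, -1.0]]
force: [-0.2, 0.4, 2.6]
finger_gap: 33.9
t 12.3 p [ 441.1 -326.7   13.8] yawY -104.98 tilt [ 0.0003 -0.0001] F [-0.24  0.39  2.64] M [0.07 0.24 0.02] gap 33.9
tool delta [-0.63  0.06  0.84]
twist 0.02
```

```bash
python3 -m jog '[{"xyz":[0,0,-20],"twist":0},{"xyz":[0,0,-40],"twist":0},{"xyz":[0,0,-45],"twist":-6.5},{"xyz":[0,0,0],"twist":-6.5},{"xyz":[0,0,0],"twist":-6.5},{"xyz":[0,0,0],"twist":0}]';python3 d.py 461.7 -22.2 119 -85.5
```

```text
time_s: 12.9
tcp_pos: [441.1, -326.4, 119.0]
orientation: [[0.997, 0.081, 0.001], [0.081, -0.997, 0.001], [0.001, -0.0, -1.0]]
force: [0.6, -0.3, -1.8]
finger_gap: 34.1
t 12.9 p [ 441.1 -326.4  119. ] yawY -85.38 tilt [0.0011 0.0006] F [ 0.56 -0.33 -1.75] M [ 0.04  0.16 -0.02] gap 34.1
tool delta [ 4.4990e+01 -3.0154e+02  2.2000e-01]
twist 0.12
```

```bash
python3 -m jog '[{"xyz":[7,-45,0],"twist":0.1},{"xyz":[7,-45,0],"twist":0},{"xyz":[7,-45,0],"twist":0},{"xyz":[7,-45,0],"twist":0},{"xyz":[7,-45,0],"twist":0},{"xyz":[7,-45,0],"twist":0},{"xyz":[3,-31.5,0],"twist":0},{"xyz":[0,0,0],"twist":0}]';python3 -m jog '[{"xyz":[0,0,30],"twist":0},{"xyz":[0,0,30],"twist":0},{"xyz":[0,0,21],"twist":0},{"xyz":[0,0,0],"twist":0},{"xyz":[0,0,0],"twist":0},{"xyz":[0,0,0],"twist":0}]';python3 d.py 461.7 -22.2 38 -85.5; python3 - <<'E'
from h import *
b=grab("scene")
crop(b,240,230,80,60,10,"s9.png")
E
```

```text
time_s: 13.7
tcp_pos: [462.4, -17.7, 117.8]
orientation: [[0.997, 0.081, -0.002], [0.081, -0.997, 0.001], [-0.002, -0.001, -1.0]]
force: [-1.3, -0.0, -0.8]
finger_gap: 33.8
time_s: 14.3
tcp_pos: [463.2, -23.3, 38.6]
orientation: [[0.997, 0.075, 0.001], [0.075, -0.997, -0.0], [0.001, 0.0, -1.0]]
force: [-0.0, 0.7, -1.0]
finger_gap: 34.0
t 14.3 p [463.2 -23.3  38.6] yawY -85.69 tilt [ 0.0013 -0.0002] F [-0.04  0.68 -1.  ] M [ 0.04  0.15 -0.01] gap 34.0
tool delta [-1.45 -1.18  0.59]
twist -0.19
```

View pics/s9.png

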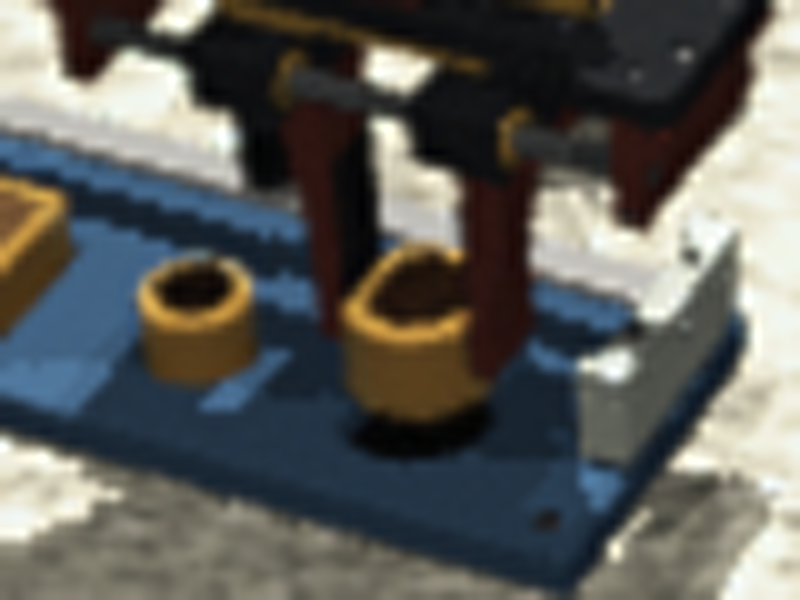

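The D mount at crop (415,345) hovers over its nest, whose front edge shows at (420,440). I'll correct by the computed offset and lower gently.

```bash
python3 -m jog '[{"xyz":[-1.4,-1.2,3],"twist":-0.2},{"xyz":[0,0,3],"twist":0},{"xyz":[0,0,2],"twist":0},{"xyz":[0,0,0],"twist":0},{"xyz":[0,0,0],"twist":0}]';python3 d.py 461.7 -22.2 - -85.5;python3 -m jog '[{"xyz":[0,0,2],"twist":0},{"xyz":[0,0,2],"twist":0},{"xyz":[0,0,0],"twist":0},{"xyz":[0,0,0],"twist":0}]';python3 d.py 461.7 -22.2 - -85.5
```

```text
time_s: 14.85
tcp_pos: [461.1, -21.5, 29.6]
orientation: [[0.997, 0.08, -0.0], [0.08, -0.997, -0.0], [-0.0, 0.0, -1.0]]
force: [0.3, -0.1, -0.1]
finger_gap: 34.0
t 14.85 p [461.1 -21.5  29.6] yawY -85.39 tilt [-0.0001 -0.    ] F [ 0.28 -0.11 -0.11] M [-0.03  0.11 -0.07] gap 34.0
tool delta [ 0.53  0.78 -0.  ]
twist 0.11
time_s: 15.25
tcp_pos: [461.0, -21.5, 25.6]
orientation: [[0.997, 0.08, -0.0], [0.08, -0.997, -0.0], [-0.0, 0.0, -1.0]]
force: [0.2, 0.5, -0.2]
finger_gap: 34.0
t 15.25 p [461.  -21.5  25.6] yawY -85.39 tilt [-0.0002 -0.0001] F [ 0.22  0.52 -0.24] M [-0.04  0.15 -0.02] gap 34.0
tool delta [ 0.6   0.73 -0.  ]
twist 0.11
```

No contact again. I'll shift a touch toward centre, go down and look.

```bash
python3 -m jog '[{"xyz":[0.3,0.4,1],"twist":0},{"xyz":[0,0,2],"twist":0},{"xyz":[0,0,2],"twist":0},{"xyz":[0,0,0],"twist":0},{"xyz":[0,0,0],"twist":0}]';python3 d.py 461.7 -22.2 - -85.5;python3 - <<'E'
from h import *
b=grab("scene")
crop(b,240,230,80,60,10,"s10.png")
E
```

```text
time_s: 15.75
tcp_pos: [461.4, -21.8, 20.6]
orientation: [[0.997, 0.08, -0.0], [0.08, -0.997, 0.0], [-0.0, -0.0, -1.0]]
force: [0.9, 0.2, -1.5]
finger_gap: 34.0
t 15.75 p [461.4 -21.8  20.6] yawY -85.39 tilt [-0.0002  0.    ] F [ 0.88  0.25 -1.54] M [0.03 0.12 0.02] gap 34.0
tool delta [ 0.27  0.4  -0.  ]
twist 0.11
```

View pics/s10.png

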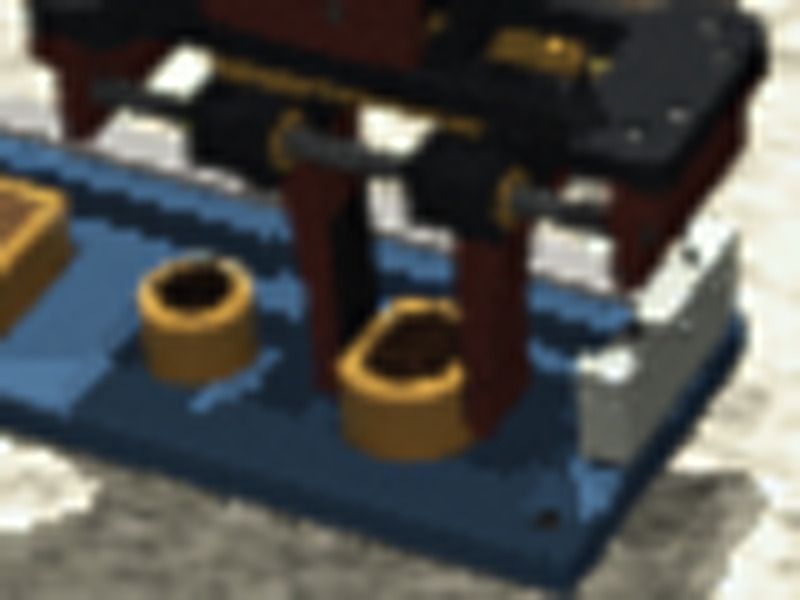

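D mount is down in its nest at crop (405,385). I'll release, rise and measure the knob.

```bash
python3 -m jog '[{"xyz":[0,0,0.5],"twist":0},{"xyz":[0,0,0],"twist":0},{"xyz":[0,0,0],"twist":0}]' 0.08;python3 -m jog '[{"xyz":[0,0,-10],"twist":0},{"xyz":[0,0,-40],"twist":0},{"xyz":[0,0,-45],"twist":0},{"xyz":[-40,0,0],"twist":0},{"xyz":[-40,0,0],"twist":0},{"xyz":[-40,0,0],"twist":0},{"xyz":[0,0,0],"twist":0},{"xyz":[0,0,0],"twist":0}]';cat > k.py <<'E'
import sys
from seg import *
a=grab("top");b=grab("scene")
crop(a,205,250,112,56,7,"tA%s.png"%sys.argv[1]);crop(b,205,220,118,75,6,"sA%s.png"%sys.argv[1])
E
python3 k.py 1; python3 d.py - - -; python3 - <<'E'
from h import *
a=grab("top");b=grab("scene")
for z in(50,58,60):print(z,ray(a,[(258.9,266.75)],z)[0],ray(b,[(267.1,244.6)],z)[0])
E
```

```text
time_s: 16.1
tcp_pos: [461.5, -21.8, 20.2]
orientation: [[0.997, 0.08, 0.0], [0.08, -0.997, 0.0], [0.0, -0.0, -1.0]]
force: [-0.1, -0.2, -0.2]
finger_gap: 47.0
time_s: 16.9
tcp_pos: [341.9, -29.9, 115.5]
orientation: [[0.997, 0.083, 0.001], [0.083, -0.997, 0.005], [0.001, -0.004, -1.0]]
force: [-0.4, -0.1, -0.3]
finger_gap: 47.6
t 17.0 p [343.3 -31.8 115.8] yawY -85.43 tilt [ 0.002  -0.0002] F [ 1.07 -0.09  0.09] M [0.   0.11 0.01] gap 47.2
tool delta [0. 0. 0.]
50 [498.62263653  48.60146905  50.        ] [499.44343581  47.50619021  50.        ]
58 [497.76239533  47.70831234  58.        ] [490.91900718  41.03136425  58.        ]
60 [497.54733502  47.48502317  60.        ] [488.78790002  39.41265776  60.        ]
```

View pics/tA1.png

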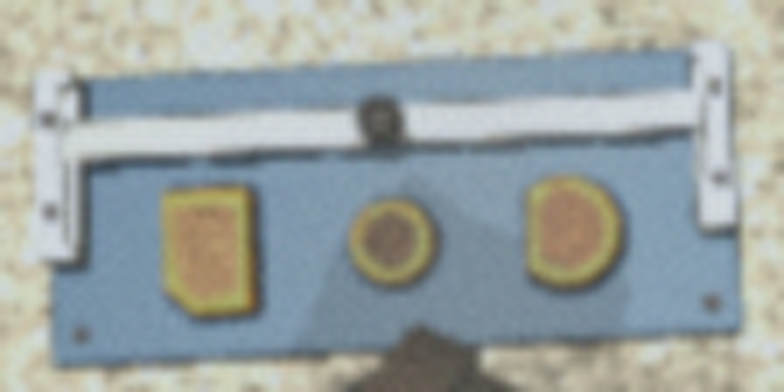

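View pics/sA1.png

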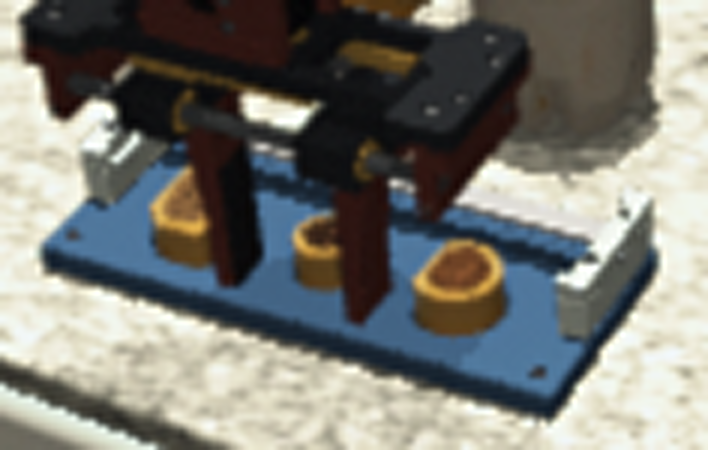

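Top view shows both mounts flush in their nests, clip at (210,252) and D at (573,230), with the knob at (380,120). Knob is at about (498.6, 48.2), grip middle z ≈ 50.

```bash
python3 -m jog '[{"xyz":[40,-17,0],"twist":0},{"xyz":[40,-17,0],"twist":0},{"xyz":[40,-17,0],"twist":0},{"xyz":[41,-16.6,0],"twist":0},{"xyz":[0,0,20],"twist":0},{"xyz":[0,0,20],"twist":0},{"xyz":[0,0,0],"twist":0},{"xyz":[0,0,0],"twist":0}]';python3 d.py 498.6 48.4 46 -85.5; python3 - <<'E'
from h import *
b=grab("scene")
crop(b,220,200,90,65,8,"s11.png")
E
```

```text
time_s: 17.9
tcp_pos: [497.0, 47.3, 74.7]
orientation: [[0.997, 0.078, -0.001], [0.078, -0.997, -0.002], [-0.002, 0.002, -1.0]]
force: [0.2, -0.8, 1.0]
finger_gap: 47.2
t 17.9 p [497.   47.3  74.7] yawY -85.52 tilt [-0.0014 -0.0023] F [ 0.15 -0.76  0.96] M [-0.02  0.09  0.03] gap 47.2
tool delta [ 1.71 -1.08 28.71]
twist -0.02
```

View pics/s11.png

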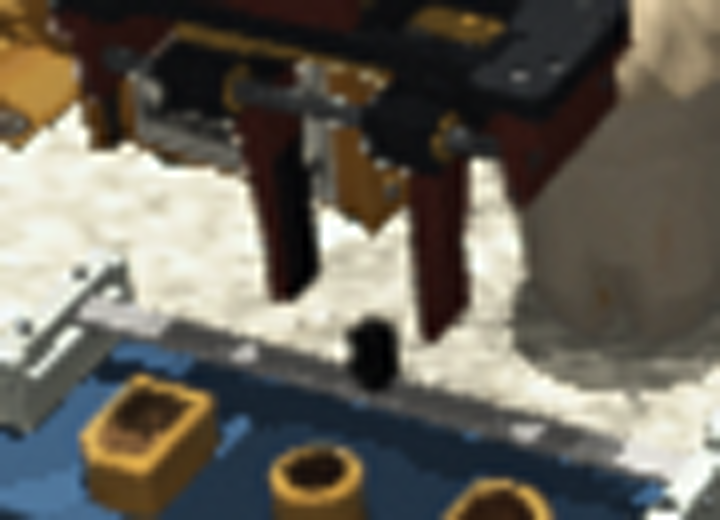

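```bash
python3 -m jog '[{"xyz":[1,-0.8,14],"twist":0},{"xyz":[0,0,10],"twist":0},{"xyz":[0,0,4],"twist":0},{"xyz":[0,0,0],"twist":0},{"xyz":[0,0,0],"twist":0}]';python3 d.py 498.6 48.4 46 -85.5; python3 - <<'E'
from h import *
b=grab("scene")
crop(b,220,200,90,65,8,"s12.png")
E
python3 -m jog '[{"xyz":[0,0,0],"twist":0},{"xyz":[0,0,0],"twist":0},{"xyz":[0,0,0],"twist":0},{"xyz":[0,0,0],"twist":0},{"xyz":[0,0,0],"twist":0}]' -1 8;python3 d.py 498.6 48.4 46 -85.5
```

```text
time_s: 18.45
tcp_pos: [497.8, 49.7, 47.2]
orientation: [[0.997, 0.08, -0.0], [0.08, -0.997, -0.0], [-0.0, 0.0, -1.0]]
force: [-0.5, 0.1, 0.1]
finger_gap: 47.4
t 18.45 p [497.8  49.7  47.2] yawY -85.39 tilt [-0. -0.] F [-0.48  0.13  0.11] M [-0.05  0.17  0.01] gap 47.4
tool delta [0.67 1.31 1.21]
twist 0.11
time_s: 19.0
tcp_pos: [498.0, 48.6, 47.2]
orientation: [[0.997, 0.08, 0.001], [0.08, -0.997, -0.002], [0.001, 0.002, -1.0]]
force: [0.6, -5.4, -0.7]
finger_gap: 15.6
t 19.0 p [498.   48.6  47.2] yawY -85.42 tilt [ 0.0007 -0.0016] F [ 0.58 -5.36 -0.72] M [-1.    0.02  0.01] gap 15.6
tool delta [0.62 0.25 1.24]
twist 0.08
```

View pics/s12.png

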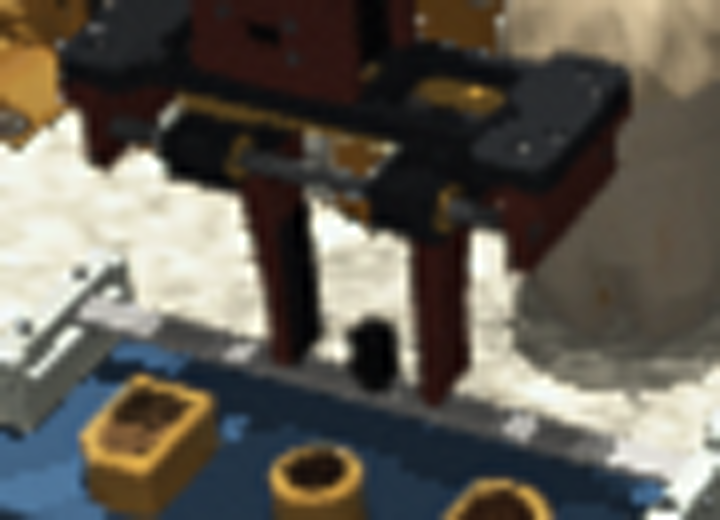

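The knob is gripped (gap 15.6). I'll relieve the side load and slide toward the robot.

```bash
python3 -m jog '[{"xyz":[0,1.1,0],"twist":0},{"xyz":[-4,0,0],"twist":0},{"xyz":[-5,0,0],"twist":0},{"xyz":[-5,0,0],"twist":0},{"xyz":[0,0,0],"twist":0}]';python3 d.py;python3 -m jog '[{"xyz":[-5,0,0],"twist":0},{"xyz":[-5,0,0],"twist":0},{"xyz":[-3,0,0],"twist":0},{"xyz":[0,0,0],"twist":0},{"xyz":[0,0,0],"twist":0}]';python3 d.py 468.1 46.2 - 
```

```text
time_s: 19.5
tcp_pos: [482.9, 47.4, 47.2]
orientation: [[0.997, 0.08, -0.001], [0.08, -0.997, 0.0], [-0.001, -0.0, -1.0]]
force: [-1.4, -2.8, 3.4]
finger_gap: 15.8
t 19.5 p [482.9  47.4  47.2] yawY -85.39 tilt [-0.0009  0.0003] F [-1.38 -2.79  3.41] M [-0.59  0.36  0.02] gap 15.8
time_s: 20.0
tcp_pos: [472.0, 46.6, 47.4]
orientation: [[0.997, 0.081, 0.002], [0.081, -0.997, -0.0], [0.002, 0.0, -1.0]]
force: [4.3, -1.6, -2.9]
finger_gap: 15.6
t 20.0 p [472.   46.6  47.4] yawY -85.37 tilt [ 0.0024 -0.0002] F [ 4.29 -1.6  -2.92] M [-0.26 -0.89  0.02] gap 15.6
tool delta [-3.95  0.09 -0.01]
```

```bash
python3 -m jog '[{"xyz":[-2,0,0],"twist":0},{"xyz":[-2,0,0],"twist":0},{"xyz":[-1,0,0],"twist":0},{"xyz":[0,0,0],"twist":0},{"xyz":[0,0,0],"twist":0}]';python3 d.py 468.1 46.2 - ; python3 - <<'E'
from h import *
b=grab("scene")
crop(b,205,220,118,75,6,"s13.png")
E
```

```text
time_s: 20.5
tcp_pos: [469.3, 46.3, 47.9]
orientation: [[0.997, 0.081, 0.006], [0.081, -0.997, -0.0], [0.006, 0.001, -1.0]]
force: [9.9, -0.3, -5.0]
finger_gap: 16.0
t 20.5 p [469.3  46.3  47.9] yawY -85.37 tilt [ 0.0063 -0.0005] F [ 9.86 -0.3  -4.99] M [-0.1 -2.1 -0. ] gap 16.0
tool delta [-1.16  0.03 -0.01]
```

View pics/s13.png

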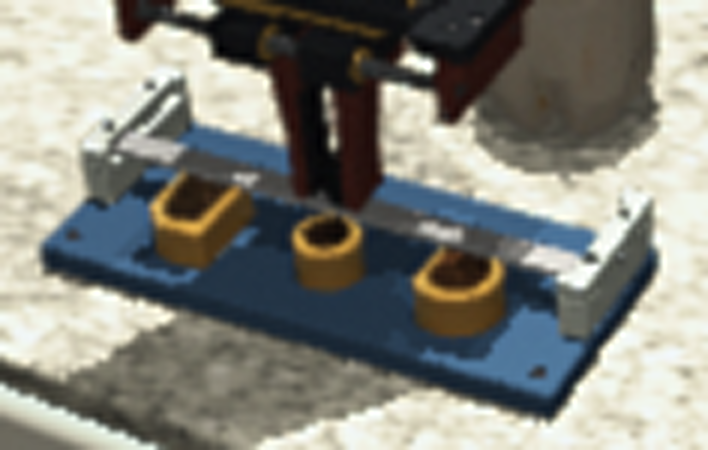

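```bash
python3 -m jog '[{"xyz":[-2,0,0],"twist":0},{"xyz":[-2,0,0],"twist":0},{"xyz":[0,0,0],"twist":0},{"xyz":[0,0,0],"twist":0}]' -1 20;python3 d.py 468.1 46.2 - ;python3 k.py 2; python3 - <<'E'
import cv2
a=cv2.imread("pics/tA1.png");b=cv2.imread("pics/tA2.png")
import numpy as np
cv2.imwrite("pics/cmp.png",cv2.resize(np.vstack([a[:200],b[:200]]),None,fx=1,fy=1))
E
```

```text
time_s: 20.95
tcp_pos: [468.1, 46.2, 48.2]
orientation: [[0.997, 0.081, 0.012], [0.081, -0.997, -0.002], [0.011, 0.002, -1.0]]
force: [19.8, -0.7, -16.2]
finger_gap: 15.5
t 20.95 p [468.1  46.2  48.2] yawY -85.35 tilt [ 0.0116 -0.0015] F [ 19.8   -0.75 -16.2 ] M [ 0.06 -4.19  0.04] gap 15.5
tool delta [-0.04  0.02 -0.  ]
```

View pics/cmp.png

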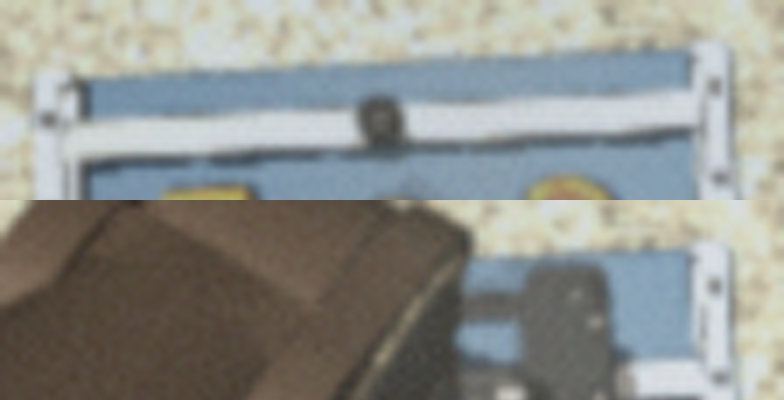

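Force rose to 20 N after 30.0 mm of travel, which looks like the end stop. I'll partly unload, then open, rise straight up and check.

```bash
python3 -m jog '[{"xyz":[1.5,0,0],"twist":0},{"xyz":[1.5,0,0],"twist":0},{"xyz":[0,0,0],"twist":0}]';python3 d.py 468.1 46.2 -;python3 -m jog '[{"xyz":[0,0,0],"twist":0},{"xyz":[0,0,0],"twist":0},{"xyz":[0,0,0],"twist":0},{"xyz":[0,0,-15],"twist":0},{"xyz":[0,0,-40],"twist":0},{"xyz":[0,0,-45],"twist":0},{"xyz":[-40,0,0],"twist":0},{"xyz":[-40,0,0],"twist":0}]' 0.0;python3 -m jog '[{"xyz":[-40,0,0],"twist":0},{"xyz":[0,0,0],"twist":0},{"xyz":[0,0,0],"twist":0}]';python3 d.py;python3 k.py 3
```

```text
time_s: 21.35
tcp_pos: [468.3, 46.2, 48.0]
orientation: [[0.997, 0.081, 0.006], [0.081, -0.997, -0.0], [0.006, 0.001, -1.0]]
force: [9.3, -1.0, -2.0]
finger_gap: 15.5
t 21.35 p [468.3  46.2  48. ] yawY -85.37 tilt [ 0.0061 -0.0003] F [ 9.27 -0.97 -2.01] M [-0.09 -1.9   0.02] gap 15.5
tool delta [-0.19  0.03 -0.  ]
time_s: 22.15
tcp_pos: [385.1, 39.2, 147.4]
orientation: [[0.997, 0.08, 0.0], [0.08, -0.997, -0.0], [0.0, 0.0, -1.0]]
force: [-0.3, 0.5, 1.2]
finger_gap: 44.2
time_s: 22.45
tcp_pos: [361.5, 40.2, 148.9]
orientation: [[0.997, 0.079, -0.02], [0.079, -0.997, 0.004], [-0.019, -0.005, -1.0]]
force: [0.2, -0.1, -0.8]
finger_gap: 43.8
t 22.45 p [361.5  40.2 148.9] yawY -85.45 tilt [-0.0197  0.0036] F [ 0.22 -0.13 -0.83] M [0.01 0.05 0.01] gap 43.8
```

View pics/tA3.png

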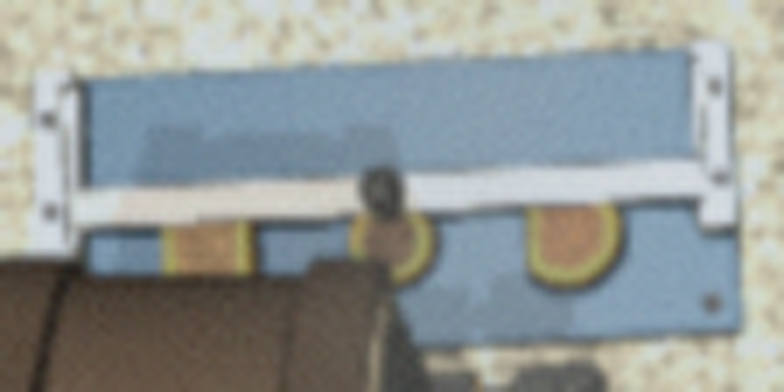

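View pics/sA3.png

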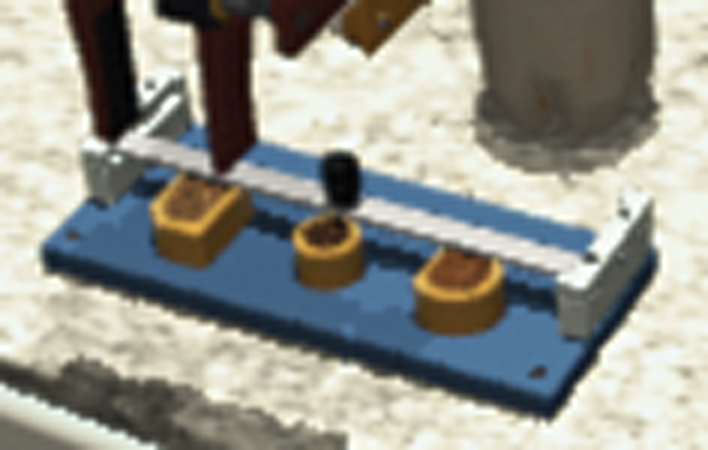

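```bash
cat > bar.py <<'E'
from h import *
fa=r.grab_frame("top");fb=r.grab_frame("scene")
ex=np.array([.9969,.0785]);ey=np.array([-.0785,.9969]);o=np.array([467.7,46.45])
def edges(img,f,z,yc,thr):
    s=np.arange(-25,60,0.25)
    P=np.c_[(o+yc*ey)+s[:,None]*ex,np.full(len(s),z)]
    uv=proj(f,P).astype(np.float32)
    v=cv2.remap(img.astype(np.float32),uv[None,:,0],uv[None,:,1],cv2.INTER_CUBIC)[0]
    q=v[:,0]  # red: bar bright, plate dark
    return s,q
im0={"top":cv2.imread("pics/top0.png")[:,:,::-1].copy(),"scene":cv2.imread("pics/scene0.png")[:,:,::-1].copy()}
for n,f in(("top",fa),("scene",fb)):
    for yc in(-90,-40,-25,30):
        for lab,img in(("before",im0[n]),("after",f["frame"])):
            s,q=edges(img,f,40.5,yc,0)
            t=(np.percentile(q,95)+np.percentile(q,20))/2
            on=s[q>t]; print(n,yc,lab,"bar",on.min(),on.max(),"mid",np.mean(on).round(2),"n",len(on)*.25)
E
python3 bar.py
```

```text
top -90 before bar 23.75 59.75 mid 37.24 n 16.75
top -90 after bar -1.25 59.75 mid 18.0 n 17.5
top -40 before bar 24.25 59.75 mid 38.58 n 17.75
top -40 after bar -0.5 59.75 mid 21.5 n 17.75
top -25 before bar 24.25 59.75 mid 38.32 n 17.75
top -25 after bar -1.5 59.75 mid 20.32 n 17.5
top 30 before bar 24.75 59.75 mid 38.45 n 17.5
top 30 after bar -1.5 59.75 mid 20.29 n 18.75
scene -90 before bar 21.75 59.75 mid 40.75 n 38.25
scene -90 after bar -2.25 59.75 mid 32.3 n 45.0
scene -40 before bar 23.0 59.75 mid 41.38 n 37.0
scene -40 after bar -3.0 59.75 mid 32.05 n 45.25
scene -25 before bar 22.25 59.75 mid 41.0 n 37.75
scene -25 after bar -2.25 59.75 mid 32.18 n 45.25
scene 30 before bar 22.75 59.75 mid 41.25 n 37.25
scene 30 after bar -1.25 59.75 mid 33.23 n 43.5
```

The bar's front edge moved only about 25.3 mm in both views, though the tool travelled 30 mm, so the pads slipped on the knob near the end. Either the bar started about 4.7 mm closed and is now home, or it is short or jammed. I'll look closer.

```bash
python3 -m jog '[{"xyz":[-30,0,-40],"twist":0},{"xyz":[-10,-45,0],"twist":0},{"xyz":[0,-45,0],"twist":0},{"xyz":[0,-45,0],"twist":0},{"xyz":[0,-45,0],"twist":0},{"xyz":[0,0,0],"twist":0}]'; python3 - <<'E'
from h import *
a=grab("top");b=grab("scene")
A=cv2.imread("pics/top0.png");B=cv2.imread("pics/scene0.png")
z=lambda im,u,v,w,h,k:cv2.resize(im[v:v+h,u:u+w],None,fx=k,fy=k,interpolation=cv2.INTER_CUBIC)
cv2.imwrite("pics/cmpS.png",np.vstack([z(B,212,230,50,37,8),z(b["frame"][:,:,::-1],212,230,50,37,8)]))
cv2.imwrite("pics/cmpS2.png",np.vstack([z(B,268,245,50,37,8),z(b["frame"][:,:,::-1],268,245,50,37,8)]))
crop(a,205,250,112,56,7,"tA4.png")
E
```

```text
time_s: 23.25
tcp_pos: [314.7, 226.6, 165.4]
orientation: [[0.995, 0.087, -0.056], [0.088, -0.996, 0.007], [-0.055, -0.012, -0.998]]
force: [0.3, -1.1, -0.6]
finger_gap: 44.1
```

View pics/cmpS.png

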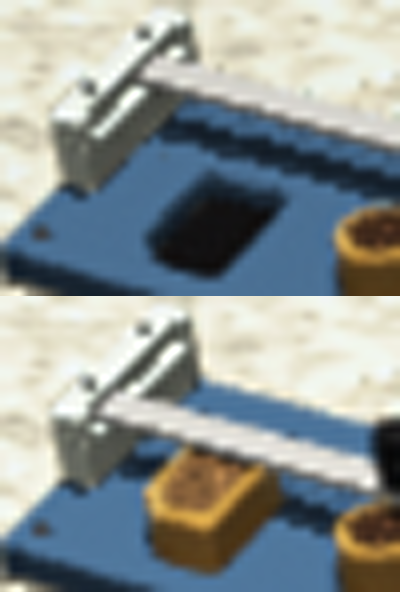

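View pics/cmpS2.png

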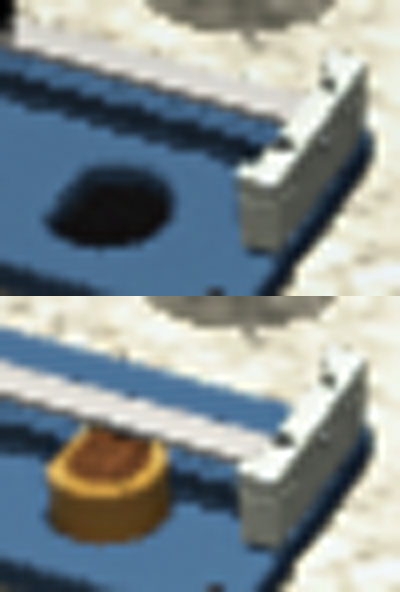

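View pics/tA4.png

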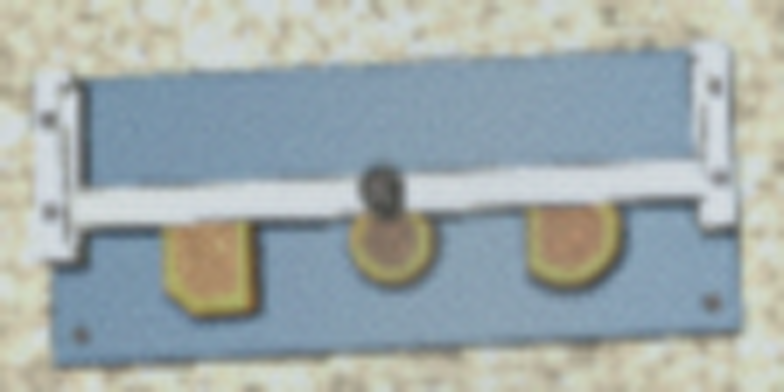

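Both mounts lie flat and the bar passes over all three. At the left guide the bar's front corner is at (105,415), near the slot's front end at (92,430), so I can't settle a few millimetres by eye. I'll push the knob directly from behind with closed fingers, which can't slip.

```bash
python3 d.py 499.6 48.9 140 -85.5
```

```text
t 23.35 p [314.9 221.8 165.2] yawY -85.27 tilt [-0.0574  0.0063] F [ 0.64 -1.    0.02] M [-0.1  0.1  0. ] gap 44.0
tool delta [170.9  187.77  13.46]
twist 0.23
```

```bash
python3 -m jog '[{"xyz":[28.5,31,0],"twist":0},{"xyz":[28.5,31,0],"twist":0},{"xyz":[28.5,31,0],"twist":0},{"xyz":[28.5,31,0],"twist":0},{"xyz":[28.5,31,0],"twist":0},{"xyz":[28.5,31,0],"twist":0},{"xyz":[0,0,0],"twist":0},{"xyz":[0,0,0],"twist":0}]' -1 20;python3 d.py 499.6 48.9 90 -85.5
```

```text
time_s: 24.15
tcp_pos: [499.4, 47.8, 152.8]
orientation: [[0.995, 0.076, -0.059], [0.077, -0.997, 0.01], [-0.058, -0.014, -0.998]]
force: [-0.3, 0.4, -0.6]
finger_gap: 0.2
t 24.15 p [499.4  47.8 152.8] yawY -85.64 tilt [-0.0594  0.0096] F [-0.34  0.36 -0.55] M [-0.01  0.08 -0.03] gap 0.2
tool delta [ 3.93 -0.15 62.69]
twist -0.14
```

```bash
python3 -m jog '[{"xyz":[6,0,40],"twist":0},{"xyz":[0,0,40],"twist":0},{"xyz":[0,0,20],"twist":0},{"xyz":[0,0,0],"twist":0},{"xyz":[0,0,0],"twist":0}]';python3 d.py 499.6 48.9 47 -85.5; python3 - <<'E'
from h import *
b=grab("scene")
crop(b,220,200,90,65,8,"s14.png")
E
```

```text
time_s: 24.65
tcp_pos: [499.4, 52.8, 53.8]
orientation: [[0.995, 0.082, -0.058], [0.083, -0.997, 0.011], [-0.057, -0.016, -0.998]]
force: [0.1, 0.1, 0.3]
finger_gap: 0.2
t 24.65 p [499.4  52.8  53.8] yawY -85.3 tilt [-0.0585  0.011 ] F [0.1  0.07 0.32] M [-0.03  0.06  0.04] gap 0.2
tool delta [0.25 4.01 6.74]
twist 0.2
```

View pics/s14.png

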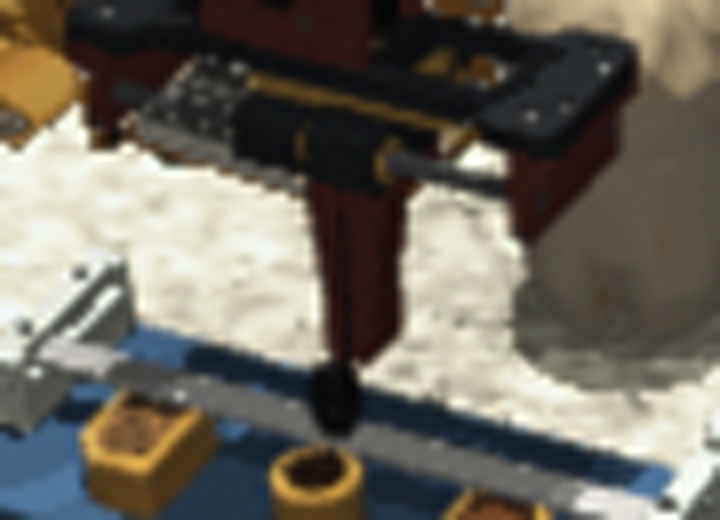

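```bash
python3 -m jog '[{"xyz":[0,4,3],"twist":0},{"xyz":[0,0,3],"twist":0},{"xyz":[0,0,0],"twist":0},{"xyz":[0,0,0],"twist":0}]';python3 d.py;python3 -m jog '[{"xyz":[-3,0,0],"twist":0},{"xyz":[-2,0,0],"twist":0},{"xyz":[0,0,0],"twist":0},{"xyz":[0,0,0],"twist":0}]';python3 d.py;python3 -m jog '[{"xyz":[-2,0,0],"twist":0},{"xyz":[0,0,0],"twist":0},{"xyz":[0,0,0],"twist":0}]';python3 d.py;python3 -m jog '[{"xyz":[-2,0,0],"twist":0},{"xyz":[0,0,0],"twist":0},{"xyz":[0,0,0],"twist":0}]';python3 d.py
```

```text
time_s: 25.1
tcp_pos: [500.0, 48.5, 47.5]
orientation: [[0.995, 0.081, -0.058], [0.082, -0.997, 0.011], [-0.056, -0.016, -0.998]]
force: [-0.9, -0.1, 0.7]
finger_gap: 0.3
t 25.1 p [500.   48.5  47.5] yawY -85.34 tilt [-0.0575  0.0115] F [-0.93 -0.07  0.69] M [-0.06  0.12 -0.01] gap 0.3
time_s: 25.5
tcp_pos: [494.9, 48.1, 47.6]
orientation: [[0.995, 0.081, -0.058], [0.082, -0.997, 0.011], [-0.057, -0.016, -0.998]]
force: [0.2, 0.2, -1.1]
finger_gap: 0.3
t 25.5 p [494.9  48.1  47.6] yawY -85.33 tilt [-0.0578  0.0113] F [ 0.19  0.24 -1.11] M [-0.01  0.08 -0.03] gap 0.3
time_s: 25.8
tcp_pos: [492.9, 47.9, 47.7]
orientation: [[0.995, 0.081, -0.058], [0.082, -0.997, 0.011], [-0.057, -0.016, -0.998]]
force: [0.8, 0.8, -0.2]
finger_gap: 0.5
t 25.8 p [492.9  47.9  47.7] yawY -85.34 tilt [-0.0578  0.0112] F [ 0.83  0.79 -0.24] M [ 0.01  0.08 -0.03] gap 0.5
time_s: 26.1
tcp_pos: [491.1, 47.7, 47.9]
orientation: [[0.995, 0.081, -0.057], [0.082, -0.997, 0.011], [-0.056, -0.016, -0.998]]
force: [0.7, -0.1, 0.1]
finger_gap: 0.2
t 26.1 p [491.1  47.7  47.9] yawY -85.34 tilt [-0.0574  0.0112] F [ 0.68 -0.12  0.11] M [ 0.03 -0.17 -0.05] gap 0.2
```

```bash
for i in 1; do python3 -m jog '[{"xyz":[-1.5,0,0],"twist":0},{"xyz":[0,0,0],"twist":0},{"xyz":[0,0,0],"twist":0}]'>/dev/null;python3 d.py;python3 -m jog '[{"xyz":[-1.5,0,0],"twist":0},{"xyz":[0,0,0],"twist":0},{"xyz":[0,0,0],"twist":0}]'>/dev/null;python3 d.py;python3 -m jog '[{"xyz":[-1.5,0,0],"twist":0},{"xyz":[0,0,0],"twist":0},{"xyz":[0,0,0],"twist":0}]'>/dev/null;python3 d.py; done
```

```text
t 26.4 p [490.9  47.7  48.1] yawY -85.33 tilt [-0.0549  0.0109] F [ 4.72  0.21 -3.98] M [ 0.06 -1.13 -0.04] gap 0.2
t 26.7 p [490.7  47.7  48.3] yawY -85.32 tilt [-0.0524  0.0107] F [ 9.22  0.53 -6.42] M [ 0.13 -1.95 -0.07] gap 0.6
t 27.0 p [490.7  47.7  48.7] yawY -85.32 tilt [-0.0497  0.0105] F [12.41  1.51 -8.37] M [ 0.21 -2.85 -0.1 ] gap 0.4
```

The stop is solid: 12 N with no movement at the same place as before. Before accepting it as the end stop, I'll check the guide slot's front end and whether the mounts are level.

```bash
python3 -m jog '[{"xyz":[3,0,0],"twist":0},{"xyz":[3,0,0],"twist":0},{"xyz":[3,0,0],"twist":0},{"xyz":[0,0,-30],"twist":0},{"xyz":[0,0,-45],"twist":0},{"xyz":[0,0,-45],"twist":0},{"xyz":[0,0,0],"twist":0}]' >/dev/null; python3 d.py; python3 - <<'E'
from h import *
b=grab("scene");B=cv2.imread("pics/scene0.png")
z=lambda im,u,v,w,h,k:cv2.resize(im[v:v+h,u:u+w],None,fx=k,fy=k,interpolation=cv2.INTER_CUBIC)
cv2.imwrite("pics/g.png",np.hstack([z(B,214,228,26,34,15),z(b["frame"][:,:,::-1],214,228,26,34,15)]))
# carrier grid projected: points at y_c=114 plane
ex=np.array([.9969,.0785,0]);ey=np.array([-.0785,.9969,0]);o=np.array([467.7,46.45,0])
for zc in(35.5,40.5,46):
  for x in(-14,-6,-1,0,13,29,43,56):
    print(zc,x,((proj(b,[o+x*ex+114*ey+[0,0,zc]])[0]-[214,228]+.5)*15).round(0))
E
```

```text
t 27.7 p [505.1  46.2 171.9] yawY -85.38 tilt [-0.0513  0.0132] F [ 0.19  0.14 -0.06] M [-0.01  0.07  0.01] gap 0.2
35.5 -14 [134. 312.]
35.5 -6 [158. 288.]
35.5 -1 [173. 272.]
35.5 0 [176. 269.]
35.5 13 [215. 230.]
35.5 29 [262. 183.]
35.5 43 [303. 142.]
35.5 56 [340. 104.]
40.5 -14 [130. 291.]
40.5 -6 [154. 266.]
40.5 -1 [169. 251.]
40.5 0 [172. 248.]
40.5 13 [212. 208.]
40.5 29 [259. 161.]
40.5 43 [300. 120.]
40.5 56 [337.  83.]
46 -14 [125. 266.]
46 -6 [150. 242.]
46 -1 [165. 227.]
46 0 [168. 224.]
46 13 [208. 185.]
46 29 [255. 137.]
46 43 [296.  96.]
46 56 [333.  59.]
```

View pics/g.png

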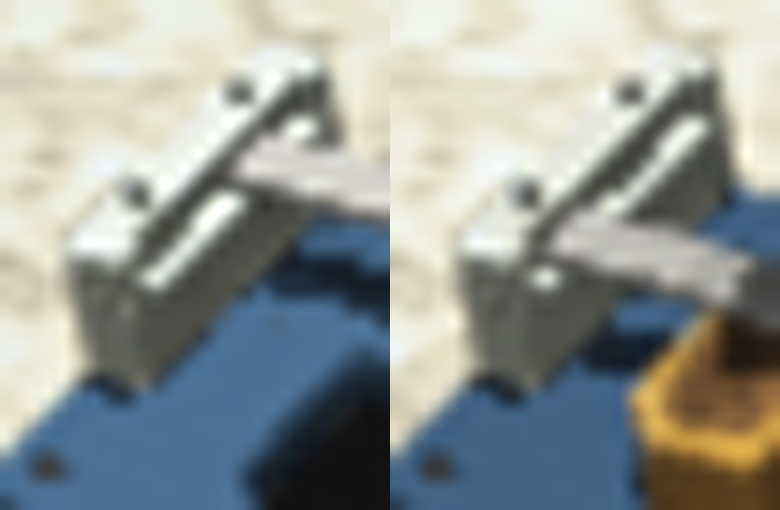

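```bash
python3 - <<'E'
from h import *
fa=r.grab_frame("top");fb=r.grab_frame("scene")
cv2.imwrite("pics/top9.png",fa["frame"][:,:,::-1]);cv2.imwrite("pics/scene9.png",fb["frame"][:,:,::-1])
ex=np.array([.9969,.0785,0]);ey=np.array([-.0785,.9969,0]);o=np.array([467.7,46.45,0])
def prof(img,f,z,yc,s):
    P=o+[0,0,z]+yc*ey+s[:,None]*ex
    uv=proj(f,P).astype(np.float32)
    return cv2.remap(img.astype(np.float32),uv[None,:,0],uv[None,:,1],cv2.INTER_CUBIC)[0]
s=np.arange(-45,-5,0.2)
for nm,yc0,xf in(("D",-68,-32),("small",0,-27),("clip",68,-35)):
    for n,f in(("top",fa),("scene",fb)):
        o_=[]
        for yc in(yc0-5,yc0-2,yc0+1,yc0+4):
            v=prof(f["frame"],f,34,yc,s)
            q=v[:,0]-v[:,2]   # amber: R-B large; plate: negative; dark side small
            pk=np.argmax(q[:int(25/.2)]);h=q[pk]/2+ (q[:20].mean())/2
            i=pk
            while i>0 and q[i]>h:i-=1
            o_.append(round(float(s[i]),1))
        print(nm,n,"front rim x_c",o_,"expected",xf)
E
python3 bar.py
```

```text
D top front rim x_c [-32.0, -33.0, -33.4, -33.4] expected -32
D scene front rim x_c [-31.0, -32.2, -33.2, -33.2] expected -32
small top front rim x_c [-28.6, -29.2, -28.6, -27.6] expected -27
small scene front rim x_c [-29.8, -32.2, -32.6, -30.4] expected -27
clip top front rim x_c [-36.6, -36.6, -36.6, -36.0] expected -35
clip scene front rim x_c [-36.0, -36.6, -37.6, -38.2] expected -35
top -90 before bar 23.75 59.75 mid 37.24 n 16.75
top -90 after bar -25.0 59.75 mid 24.66 n 26.0
top -40 before bar 24.25 59.75 mid 38.58 n 17.75
top -40 after bar -2.0 59.75 mid 14.19 n 16.5
top -25 before bar 24.25 59.75 mid 38.32 n 17.75
top -25 after bar -3.0 59.75 mid 9.2 n 15.25
top 30 before bar 24.75 59.75 mid 38.45 n 17.5
top 30 after bar -2.75 11.75 mid 4.5 n 14.75
scene -90 before bar 21.75 59.75 mid 40.75 n 38.25
scene -90 after bar 28.25 59.75 mid 44.0 n 31.75
scene -40 before bar 23.0 59.75 mid 41.38 n 37.0
scene -40 after bar 28.0 59.75 mid 43.88 n 32.0
scene -25 before bar 22.25 59.75 mid 41.0 n 37.75
scene -25 after bar 29.0 59.75 mid 44.38 n 31.0
scene 30 before bar 22.75 59.75 mid 41.25 n 37.25
scene 30 after bar 28.0 59.75 mid 43.88 n 32.0
```

```bash
python3 -m jog '[{"xyz":[-5,49,0],"twist":0},{"xyz":[-5,49,0],"twist":0},{"xyz":[-5,49,0],"twist":0},{"xyz":[-5,49,0],"twist":0},{"xyz":[-5,49,0],"twist":0},{"xyz":[-5,49,0],"twist":0},{"xyz":[0,0,0],"twist":0},{"xyz":[0,0,0],"twist":0}]' >/dev/null; python3 d.py; cat > bar2.py <<'E'
from h import *
import sys
fa=r.grab_frame("top");fb=r.grab_frame("scene")
cv2.imwrite("pics/top%s.png"%sys.argv[1],fa["frame"][:,:,::-1]);cv2.imwrite("pics/scene%s.png"%sys.argv[1],fb["frame"][:,:,::-1])
ex=np.array([.9969,.0785,0]);ey=np.array([-.0785,.9969,0]);o=np.array([467.7,46.45,0])
im0={"top":cv2.imread("pics/top0.png")[:,:,::-1],"scene":cv2.imread("pics/scene0.png")[:,:,::-1]}
s=np.arange(-20,50,0.2)
for n,f in(("top",fa),("scene",fb)):
    res={"b":[], "a":[]}
    for yc in(-95,-45,-40,-35,-30,28,32,36,40,98):
        for lab,img in(("b",im0[n]),("a",f["frame"])):
            P=o+[0,0,40.5]+yc*ey+s[:,None]*ex
            uv=proj(f,P).astype(np.float32)
            v=cv2.remap(np.ascontiguousarray(img).astype(np.float32),uv[None,:,0],uv[None,:,1],cv2.INTER_CUBIC)[0][:,0]
            k=np.ones(70)/70; c=np.convolve(v,k,"same"); pk=np.argmax(c[40:-40])+40
            t=(v[pk]+v.min())/2; i=pk
            while i>0 and v[i]>t:i-=1
            j=pk
            while j<len(v)-1 and v[j]>t:j+=1
            res[lab].append((s[i],s[j]))
    for l in res:
        print(n,l,"front med",np.median([x[0] for x in res[l]]).round(2),"back med",np.median([x[1] for x in res[l]]).round(2),[round(float(x[0]),1) for x in res[l]])
E
python3 bar2.py 10
```

```text
t 28.75 p [ 494.9 -250.1  163.1] yawY -85.58 tilt [-0.0604  0.0117] F [ 0.79  0.72 -0.44] M [-0.02  0.1  -0.03] gap 1.0
top b front med 23.7 back med 38.4 [23.2, 23.6, 23.2, 23.0, 23.4, 23.8, 24.0, 24.2, 24.2, 24.4]
top a front med -1.7 back med 12.6 [-1.8, -1.2, -1.4, -1.6, -2.2, -2.6, -2.2, -2.0, -1.6, -1.2]
scene b front med 21.8 back med 49.8 [21.8, 21.6, 21.4, 21.8, 22.2, 21.8, 22.0, 22.6, 21.6, 23.2]
scene a front med 27.4 back med 49.8 [26.6, 27.6, 26.2, 26.4, 26.6, 27.6, 27.4, 27.8, 27.4, 33.2]
```

```bash
python3 -c "
import cv2,numpy as np
z=lambda im,u,v,w,h,k:cv2.resize(im[v:v+h,u:u+w],None,fx=k,fy=k,interpolation=cv2.INTER_CUBIC)
a=cv2.imread('pics/top10.png');b=cv2.imread('pics/scene10.png')
cv2.imwrite('pics/v10.png',np.vstack([z(a,205,252,112,50,5),z(b,205,228,112,62,5)]))"
```

```text
(no output)
```

View pics/v10.png

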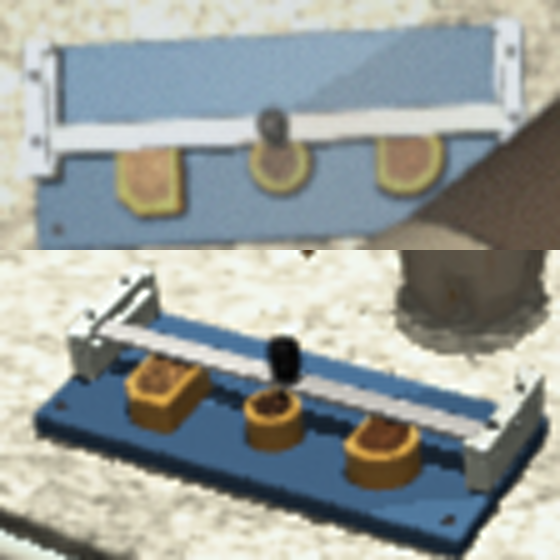

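The bar's front edge went from x = 23.7 to -1.7 (25.5 mm) and did not move at all under the second push. The mounts look level in both views, so this is most likely the end stop, with the bar having started about 4.5 mm closed. To be certain I'll grip the knob firmly and measure the full stop-to-stop travel, since there is plenty of time left.

```bash
python3 -m jog '[{"xyz":[0,-49,0],"twist":0},{"xyz":[0,-49,0],"twist":0},{"xyz":[0,-49,0],"twist":0},{"xyz":[0,-49,0],"twist":0},{"xyz":[0,-49,0],"twist":0},{"xyz":[0,-49,0],"twist":0},{"xyz":[0,0,0],"twist":0},{"xyz":[0,0,0],"twist":0}]' 0.0 >/dev/null;python3 d.py 473 46.6 80 -85.5
```

```text
t 29.65 p [471.7  47.5 168.7] yawY -84.93 tilt [-0.0588  0.0112] F [ 0.   -1.21 -0.1 ] M [-0.04  0.14  0.02] gap 44.0
tool delta [ 6.3   2.51 88.47]
twist 0.57
```

```bash
python3 -m jog '[{"xyz":[6.3,2.5,40],"twist":0.5},{"xyz":[0,0,40],"twist":0},{"xyz":[0,0,9],"twist":0},{"xyz":[0,0,0],"twist":0},{"xyz":[0,0,0],"twist":0}]' >/dev/null;python3 d.py 473 46.6 47.5 -85.5; python3 - <<'E'
from h import *
b=grab("scene")
crop(b,220,200,90,65,8,"s15.png")
E
```

```text
t 30.15 p [474.6  42.5  81. ] yawY -85.91 tilt [-0.0566  0.0112] F [-0.35  0.1  -0.  ] M [-0.01  0.05 -0.03] gap 44.0
tool delta [ 0.51 -3.66 33.58]
twist -0.41
```

View pics/s15.png

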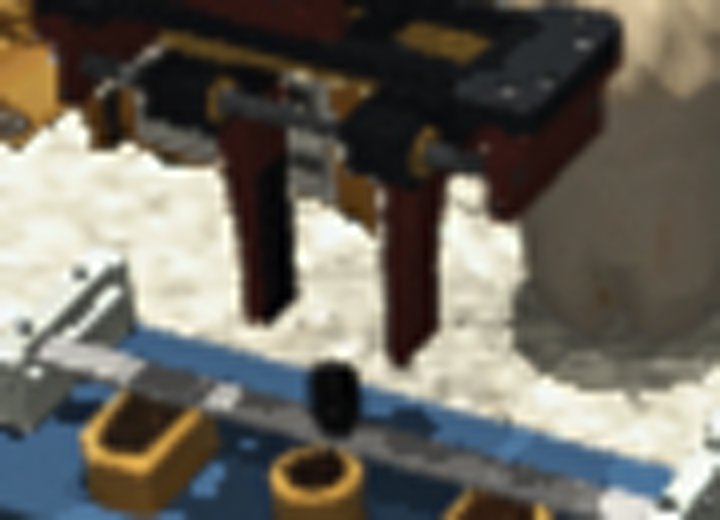

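Fingers at (265,320) and (405,360) are above and around the knob at (335,397). I'll correct y and descend, then grip firmly.

```bash
python3 -m jog '[{"xyz":[0,-3.7,15],"twist":-0.4},{"xyz":[0,0,12],"twist":0},{"xyz":[0,0,6],"twist":0},{"xyz":[0,0,0],"twist":0},{"xyz":[0,0,0],"twist":0}]' >/dev/null;python3 d.py 473 46.6 47.5 -85.5; python3 -m jog '[{"xyz":[0,0,0],"twist":0},{"xyz":[0,0,0],"twist":0},{"xyz":[0,0,0],"twist":0},{"xyz":[0,0,0],"twist":0},{"xyz":[0,0,0],"twist":0}]' -1 40 >/dev/null; python3 d.py; python3 -m jog '[{"xyz":[-1,0,0],"twist":0},{"xyz":[-1,0,0],"twist":0},{"xyz":[-1,0,0],"twist":0},{"xyz":[0,0,0],"twist":0},{"xyz":[0,0,0],"twist":0}]' >/dev/null; python3 d.py
```

```text
t 30.7 p [471.6  47.1  46.8] yawY -85.46 tilt [-0.0581  0.0109] F [ 0.44 -0.21 -0.01] M [0.01 0.12 0.02] gap 43.5
tool delta [ 1.29  0.62 -0.79]
twist 0.04
t 31.2 p [471.8  46.7  47. ] yawY -85.46 tilt [-0.0572  0.0104] F [ 0.23 -3.3   0.8 ] M [-0.77  0.04  0.03] gap 15.0
t 31.7 p [471.8  46.7  47.2] yawY -85.44 tilt [-0.0517  0.0094] F [ 10.04  -2.56 -12.92] M [-0.73 -2.33 -0.01] gap 14.8
```

```bash
python3 -m jog '[{"xyz":[5,0,0],"twist":0},{"xyz":[5,0,0],"twist":0},{"xyz":[5,0,0],"twist":0},{"xyz":[5,0,0],"twist":0},{"xyz":[5,0,0],"twist":0},{"xyz":[3,0,0],"twist":0},{"xyz":[0,0,0],"twist":0},{"xyz":[0,0,0],"twist":0}]' >/dev/null;python3 d.py; python3 -m jog '[{"xyz":[2,0,0],"twist":0},{"xyz":[0,0,0],"twist":0},{"xyz":[0,0,0],"twist":0}]' >/dev/null;python3 d.py;
```

```text
t 32.5 p [498.6  48.7  46.9] yawY -85.48 tilt [-0.0542  0.0114] F [ 1.85 -3.85 13.2 ] M [-0.96 -0.06  0.04] gap 14.9
t 32.8 p [500.3  48.8  46.9] yawY -85.48 tilt [-0.0546  0.0116] F [ 0.77 -3.81 14.52] M [-0.98  0.26  0.05] gap 15.2
```

Bar has passed its starting position (28.6 mm of travel) with no stop, so it did start partly closed. I'll go on to the open stop.

```bash
python3 -m jog '[{"xyz":[1,0,0],"twist":0},{"xyz":[1,0,0],"twist":0},{"xyz":[0,0,0],"twist":0},{"xyz":[0,0,0],"twist":0}]' >/dev/null;python3 d.py; python3 -m jog '[{"xyz":[1,0,0],"twist":0},{"xyz":[1,0,0],"twist":0},{"xyz":[0,0,0],"twist":0},{"xyz":[0,0,0],"twist":0}]' >/dev/null;python3 d.py;
```

```text
t 33.2 p [501.8  48.9  46.9] yawY -85.49 tilt [-0.0556  0.0118] F [-1.48 -4.13 17.86] M [-0.96  0.65  0.06] gap 15.1
t 33.6 p [501.9  49.   46.8] yawY -85.5 tilt [-0.0592  0.0125] F [-7.45 -4.33 26.68] M [-1.08  2.24  0.07] gap 15.1
```

Stop to stop is 30.0 mm, which confirms the earlier stop was fully home. I'll slide it home again.

```bash
python3 -m jog '[{"xyz":[-5,0,0],"twist":0},{"xyz":[-5,0,0],"twist":0},{"xyz":[-5,0,0],"twist":0},{"xyz":[-5,0,0],"twist":0},{"xyz":[-5,0,0],"twist":0},{"xyz":[-3,0,0],"twist":0},{"xyz":[-2,0,0],"twist":0},{"xyz":[0,0,0],"twist":0}]' >/dev/null;python3 d.py; python3 -m jog '[{"xyz":[-2,0,0],"twist":0},{"xyz":[-2,0,0],"twist":0},{"xyz":[0,0,0],"twist":0},{"xyz":[0,0,0],"twist":0}]' >/dev/null;python3 d.py;
```

```text
t 34.4 p [472.4  46.8  47. ] yawY -85.47 tilt [-0.0579  0.0107] F [ 0.23 -5.29  5.18] M [-1.3   0.1   0.06] gap 15.1
t 34.8 p [471.7  46.7  47.2] yawY -85.44 tilt [-0.0517  0.0094] F [ 10.64  -5.25 -10.91] M [-1.07 -2.53  0.05] gap 14.5
```

Home stop again: TCP 471.7 at 10 N. I'll unload most of it, open, rise straight up and back away to the right for the final look.

```bash
python3 -m jog '[{"xyz":[1,0,0],"twist":0},{"xyz":[1,0,0],"twist":0},{"xyz":[0,0,0],"twist":0}]' >/dev/null; python3 d.py; python3 -m jog '[{"xyz":[0,0,0],"twist":0},{"xyz":[0,0,0],"twist":0},{"xyz":[0,0,0],"twist":0},{"xyz":[0,0,-15],"twist":0},{"xyz":[0,0,-40],"twist":0},{"xyz":[0,0,-45],"twist":0},{"xyz":[0,0,-20],"twist":0}]' 0.0 >/dev/null; python3 -m jog '[{"xyz":[0,49,0],"twist":0},{"xyz":[0,49,0],"twist":0},{"xyz":[0,49,0],"twist":0},{"xyz":[0,49,0],"twist":0},{"xyz":[0,49,0],"twist":0},{"xyz":[0,49,0],"twist":0},{"xyz":[0,0,0],"twist":0},{"xyz":[0,0,0],"twist":0}]'>/dev/null; python3 d.py; python3 bar2.py 12;python3 -c "
import cv2,numpy as np
z=lambda im,u,v,w,h,k:cv2.resize(im[v:v+h,u:u+w],None,fx=k,fy=k,interpolation=cv2.INTER_CUBIC)
a=cv2.imread('pics/top12.png');b=cv2.imread('pics/scene12.png')
cv2.imwrite('pics/v12.png',np.vstack([z(a,205,252,112,50,5),z(b,205,228,112,62,5)]))"
```

```text
t 35.1 p [471.8  46.7  47.1] yawY -85.46 tilt [-0.0557  0.0101] F [ 4.16 -4.81 -0.41] M [-1.18 -0.92  0.08] gap 14.5
t 36.6 p [ 500.1 -248.6  162.8] yawY -85.66 tilt [-0.058   0.0112] F [ 0.02  0.76 -0.02] M [ 0.01  0.1  -0.  ] gap 44.0
top b front med 23.7 back med 38.4 [23.2, 23.6, 23.2, 23.0, 23.4, 23.8, 24.0, 24.2, 24.2, 24.4]
top a front med -1.9 back med 12.8 [-2.0, -1.4, -1.6, -1.4, -2.2, -2.6, -2.2, -2.0, -1.8, -1.2]
scene b front med 21.8 back med 49.8 [21.8, 21.6, 21.4, 21.8, 22.2, 21.8, 22.0, 22.6, 21.6, 23.2]
scene a front med 27.4 back med 49.8 [26.6, 27.6, 26.2, 26.4, 26.6, 27.6, 27.4, 27.8, 27.4, 33.2]
```

View pics/v12.png

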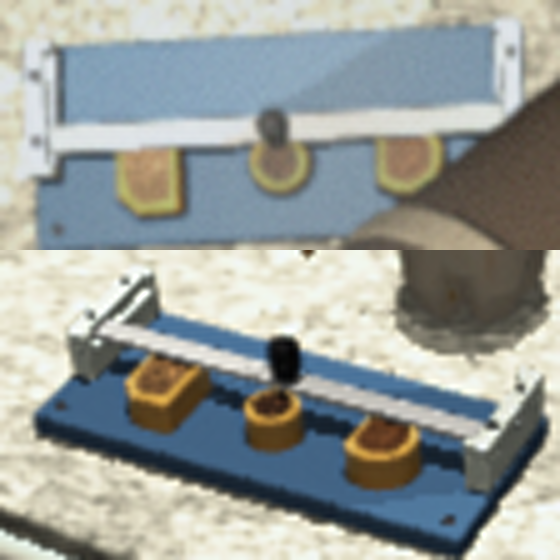

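View pics/scene12.png

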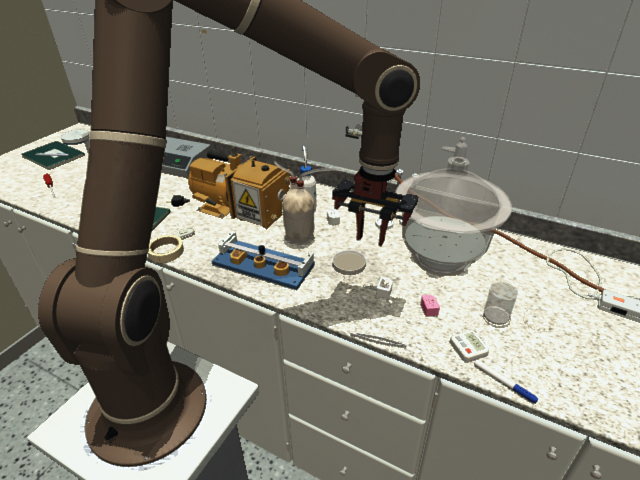

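All three mounts sit flat under the bar, with the clip at (165,385), small at (272,420) and D at (382,452) in the lower crop. The knob stands at the home position (285,360). Bystanders are where they were, and the gripper touches nothing. I'm handing in.

```bash
python3 -c "
from plant import r
print(r.finish_job())"
```

```text
the job is handed in; nothing more can be done
None
```

Both mounts are in their matching nests, the retaining bar is fully home over all three, and the gripper has let go. I handed the job in at about 37 s of the 64 s allowed; no verdict is reported.

**Mounts:** The clipped and D-shaped mounts went into their nests without contact force. In the last pictures they stand flat and the right way round. I never lifted the small round mount, and the bystanders look unmoved.

**Checks that disagreed:**
- **Bar travel:** On the first slide the tool moved 30 mm, but the pictures showed the bar moving only about 25.5 mm. The fingers had slipped on the knob against a solid stop.
- **How I settled it:** A push from behind with closed fingers did not move the bar at 12 N. I then gripped the knob firmly and slid the bar from stop to stop, which measured 30.0 mm. So the bar had started about 4.5 mm closed, and that stop was fully home. This meant opening the bar once after it was first home, then sliding it home again (10 N at the stop).
- **Final bar position:** The top view puts the bar's front edge at x = -1.9 mm on the carrier, against -1.7 mm after the earlier push, so it is back at the same stop. My automatic edge-finder gave no usable reading in the scene view (27 mm), probably because it took the bright bench behind for the bar; by eye the bar is home there.
- **Small mount's front edge:** The scene view read it about 3 mm nearer the robot than the top view did. I put that down to its lit side wall, because it looks level and seated in both views.

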